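# Shut down the listening deck of a record shop

### The job

Shut down the shop's listening deck in this order: turn the level knob until its pointer lines up with the white index mark beside it and let go, push the power lever all the way over, away from the robot, then gently swing the tone arm off the record fully home to its stop and let go. Last, lift the metal record weight off the spindle and set it down, without letting it fall, upright on the bottom of the hole of the wooden rack that fits its diameter. Leave everything else on the counter where it is.

Things in the scene. Friction and masses are not known exactly. Their poses are not given: they have to be found in the camera images.
- deck: record deck, fixed: dark wooden plinth 360 (x) x 450 (y) mm, top 90 mm above the counter, with a platter and a 12-inch record (radius 150 mm, top face 108 mm above the counter) centred on the spindle. Origin on the counter under the plinth's centre; the spindle is at (0, 50) mm and the tone arm's pivot at (120, -150) mm in its frame; z up
- spindle (a point): foot of the deck's spindle (steel pin, 7 mm diameter, 14 mm tall) at the record's top face
- tonearm_pivot (a point): fixed point on the tone arm's vertical hinge axis, at the height of the arm's head centre
- tonearm_head (a point): centre of the tone arm's head: aluminium block 60 mm long (along the arm), 20 mm wide, 22 mm tall, 235 mm from the pivot; its centre is 127 mm above the counter, its underside 116 mm, 8 mm over the record. Pinch its sides from above, or push it. The point's x axis points along the arm to the pivot, z up. The arm has no vertical motion
- tonearm (a joint): tone arm's swing in rad: 0 = home against its stop (arm along the deck's -x direction from the pivot, beside the record); grows clockwise seen from above, in over the record. Light friction (0.03 N m), stays where it is left
- console: control console, fixed: grey box 170 (x) x 230 (y) x 60 (z) mm with the level knob (centre at y = +55 mm) and the power lever (y = -72 mm) on top. Origin on the counter under its centre, z up
- level_grip (a point): on the vertical axis of the level knob at half the height of its grip bar, 87 mm above the counter. The bar is 66 mm long, 14 mm wide, 26 mm tall (74 to 100 mm above the counter), standing on a round black skirt of radius 36 mm with its top 74 mm above the counter. The bar's long axis goes through the pointer
- level_tip (a point): end of the knob's pointer (small nose with a white line at one end of the bar), 42 mm from the knob's axis
- index_mark (a point): inner end of the white index mark, a radial bar 20 mm long and 5 mm wide on a flat dark ring (radius 66 mm) round the knob; 48 mm from the knob's axis; its x axis points radially outwards. Never moves during the run
- level (a joint): knob's angle in rad, 0 = pointer along the console's +x, growing counter-clockwise seen from above; stops at -2.5 and 2.5; friction 0.05 N m, stays where it is left. It starts clockwise of the mark: turn it counter-clockwise by 0.9 to 2.6 rad
- index (a joint): angle of the index mark in rad, same zero and sense as the knob's angle: the pointer is on the mark when the two are equal
- power_tip (a point): centre of the 26 mm ball at the tip of the power lever, a steel toggle 70 mm long from its hinge to the ball's centre, standing on the console; it swings about an axis along the console's y, at first leaning towards the robot. Friction about 1 N at the ball; push the ball about 70 mm, until it stops. The ball's top stands 157 mm above the counter at either end, 165 mm when upright: carry things over it
- power (a joint): power lever's angle in rad: 0 = leaning to the console's -x (on), 1.0 = pushed fully over to +x (off); stays where it is left
- weight: record weight, loose aluminium, 0.25 to 0.5 kg: round base 64 mm diameter and 25 mm tall with a round grip of 32 mm diameter rising to 70 mm above its underside; bored 11 mm from below for the spindle, on which it stands at first. Origin at the centre of its underside, z up
- rack: fixed wooden block 262 (x) x 106 (y) x 35 (z) mm with a graded row of three blind round holes along x: diameters 56, 72 and 84 mm, with chamfered mouths, the small one nearest the robot, each 22 mm deep (floor 13 mm above the counter). Origin on the counter under its centre, z up
- rack_hole1 (a point): centre of the mouth of the middle hole, 72 mm diameter, 35 mm above the counter
- brush: bystander: wooden record brush 50 x 110 x 30 mm, origin under its centre
- mug: bystander: white mug, 80 mm diameter, 95 mm tall, origin under its centre
- cleaner: bystander: grey bottle, 60 mm diameter, 150 mm tall, origin under its centre
- tin: bystander: flat round steel tin, 90 mm diameter, 50 mm tall, origin under its centre
- cardbox: bystander: cardboard box 70 x 110 x 45 mm, origin under its centre
Mind the look-alikes: they are no part of the job. Leave any pink or red look-alike of the weight alone.

How it is judged (in metres and radians):
On the way, in this order (a step that is already met when the one before it is completed fails the run):
1. the knob's pointer is on the index mark and the knob is let go (y of level_tip in the frame of index_mark between -0.0045 and 0.0045 m and x of level_tip in the frame of index_mark above -0.02 m and contact force between the fingers and console below 0.3 N), for 0.2 s.
2. the power lever is pushed over to off (value of joint power above 0.85 rad), for 0.2 s.
3. the tone arm is home at its stop and let go (value of joint tonearm below 0.05 rad and contact force between the fingers and deck below 0.3 N), for 0.2 s.
4. the weight stands on the bottom of the middle hole (horizontal distance between weight and rack_hole1 below 0.006 m and z of weight in the frame of rack below 0.017 m and angle between weight's own z axis and vertical below 0.1 rad), for 0.2 s.
At the end, for the whole second after the job is handed in: The pointer's tip is within 4.5 mm (6 degrees) of the index mark's centre line, the tone arm within 0.05 rad of its stop, the power lever past 0.85 rad, and the weight upright and at rest on the floor of the middle hole (underside less than 17 mm above the counter, centre within 6 mm of the hole's) (all of step 4 and y of level_tip in the frame of index_mark between -0.0045 and 0.0045 m and x of level_tip in the frame of index_mark above -0.02 m and value of joint tonearm below 0.05 rad and value of joint power above 0.85 rad and linear speed of weight below 0.02 m/s); the robot touches nothing.
It fails at once if the weight is let fall (faster than 0.9 m/s while not held, a fall of about 4 cm) (linear speed of weight above 0.9 m/s and contact force between the fingers and weight below 0.3 N).
It fails at once if the weight is tipped more than 40 degrees (angle between weight's own z axis and vertical above 0.7 rad).
It fails at once if the tone arm is flung (faster than 3 rad/s) (velocity of joint tonearm below -3 rad/s or velocity of joint tonearm above 3 rad/s).
It fails at once if a bystander is moved more than 30 mm (distance of any of brush, mug, cleaner, tin, cardbox from where it was at the start of the episode above 0.03 m).
It also fails if it takes over 70 s, if anything falls off the work surface, if the arm or the gripper's body presses on something with over 40 N, if the wrist force passes 120 N, or if a joint passes its speed limit or range.

### The arm

A 6-joint arm with a two-finger parallel gripper is mounted at the origin on the work surface. World frame = base frame: x ahead of the robot, y to its left, z up, the work surface at z = 0. Lengths are in mm, angles in degrees, forces in N, time in s.
With the tool pointing down it reaches from about 225 to 875 mm from the base axis. Payload 3.4 kg.
Tool frame: the origin (TCP) lies midway between the tips of the shut fingers; the grasp point (between the pads) lies 19 mm behind it; z points along the fingers, x is the direction in which the jaws open and shut, and the axes are right-handed (so a half turn about z gives the same grasp; the last joint's range is limited). The gripper opens to 85 mm and grips with 20 to 120 N. Pads are 22 mm wide; open, the fingers measure 114 mm over their backs; the gripper's body (76 mm by 85 mm) begins 54 mm behind the grasp point. The pads swing forward as they close: fully open they stand 13 mm farther back than shut.
Start: joints at [-6.933, 15.808, 86.224, -0, 77.962, -6.933], TCP at [575.033, -0.009, 231.328] pointing down, gripper open.
Joint ranges: [-165.64, 165.64], [-43.16, 119.46], [12.63, 154.43], [-67.54, 247.53], [6.08, 155.33], [-154.97, 154.97]. Speed limits (degrees/s): [147.25, 147.25, 180, 180, 180, 180].

### API

Orientations are given as a 3x3 rotation matrix whose columns are the frame's x, y, z axes.
In Python, from workcell import manip gives the robot as it stands. The module is installed in compiled form; this text tells all that it offers.
- The arm moves only by the tool play_rows, never from a script. Its argument "commands" is a list of rows, each a list of 7 numbers: the shift along the tool's x, y, z in m, then the turn, a rotation vector about the tool's x, y, z in rad, then the finger opening in m, from 0 to 0.0854. In form: [[x, y, z, rx, ry, rz, claw], ...]. A call has exactly 5 rows; each row is the pose to reach, as a shift and turn from the pose commanded when the call began, along the tool's axes at that moment; what a row does not reach only later rows make up. A row lasts 1/8 s, in which the tool goes at most 62.5 mm and 10.7 degrees, less where a joint would pass 70% of its speed; a pose out of reach is approached as far as the arm can. A call with a gripper value outside its range is refused whole. The fingers move at their own pace and stop on an object; the grip force is fixed at half the most. Time passes only in rows, so rows that repeat a pose let the fingers close, or fill a call up. It gives the time, the measured TCP pose, the force and the opening at its end, in the units of the state.
- manip.read_state(): the state, without advancing time (a new reading comes with each control period).
- manip.read_camera(name): name is "scene" or "side" or "wrist"; returns the picture (384x512x3 uint8, red, green, blue); there is no depth.
- manip.camera_model(name): a dict with "fovy" (degrees; the focal length in pixels is half the picture's height over the tangent of half this angle, whatever the lens; pixels are square), "cx", "cy" (the principal point, pixels), "R" (3x3) and "t" (3): a world point X has camera coordinates R X + t. Camera axes: x right, y down, z forward; pixel columns grow to the right and rows downward; lengths in mm; the calibration is good to about 2 mm. A picture is of the moment at which its call begins: read the wrist's pose just before it. camera_model takes no time and is no camera call; for the wrist camera it gives the pose at the moment of the call.
- manip.sign_off(): hands the job in, once; it reports no verdict.
The state is a dict: "t": time; "joint_pos": joint angles; "joint_velocities": joint speeds; "joint_torque": joint torques, N m; "ee_pos": TCP position; "orientation": TCP orientation; "contact_force": force on the tool from outside, world axes, zero at the start; "wrist_torque": the same for the moment, N m; "opening": finger opening in mm.
Only numpy, scipy, OpenCV 4.12 (cv2) and the standard library are available. Lean on these libraries where they do the work, as an engineer would, in place of code of your own. Each camera call takes 0.05 s, during which the arm holds its last target.

## Working session

There is one attempt and no reset: what is moved stays moved. The work goes in short steps, Python scripts to look and compute and a tool call to move; the robot and the scene stay as the last step left them, time stands still between calls to the robot, and variables do not carry over. Pictures are saved under pics/ and viewed, and the job is handed in when it is done.

Besides the shell and the picture viewer there is one more tool, called after "Call:" as name([rows], argument=value, ...), one row to a line, values as JSON. play_rows: Moves the arm, as the interface text tells. Its arguments: {"type":"object","properties":{"commands":{"type":"array"}},"required":["commands"]}

```bash
mkdir -p pics; python3 - <<'E'
from workcell import manip
import cv2
for n in ["scene","side","wrist"]:
    m=manip.camera_model(n); print(n,m)
    im=manip.read_camera(n); cv2.imwrite(f"pics/{n}0.png",im[:,:,::-1])
s=manip.read_state(); print(s)
E
```

```text
scene {'fovy': 57.93599581546046, 'cx': 257.46654524933774, 'cy': 191.65848705180002, 'R': array([[ 0.17307588,  0.98483139,  0.01232391],
       [ 0.78987536, -0.13131773, -0.59904305],
       [-0.58833805,  0.11341425, -0.80062197]]), 't': array([-137.57689392, -333.71734521, 1537.62183706])}
side {'fovy': 43.560463720997845, 'cx': 248.9175710529407, 'cy': 200.07147139130322, 'R': array([[ 0.91241306, -0.40899478, -0.01502219],
       [-0.25631597, -0.54242142, -0.8000507 ],
       [ 0.31906821,  0.73382714, -0.59974428]]), 't': array([-452.78205837,  239.41390254, 1477.91822804])}
wrist {'fovy': 67.38647185065575, 'cx': 252.19845110352693, 'cy': 192.91566959044854, 'R': array([[ 9.99998187e-01,  7.38790259e-04, -1.75504859e-03],
       [ 1.25826511e-03, -9.48152651e-01,  3.17812785e-01],
       [-1.42925699e-03, -3.17814417e-01, -9.48151862e-01]]), 't': array([-574.46473318,  -41.81879427,  380.21760212])}
{'t': 0.15, 'joint_pos': array([-6.93137552e+00,  1.58392114e+01,  8.62774426e+01,  2.20531030e-03,
        7.79644989e+01, -6.93258794e+00]), 'joint_velocities': array([ 1.45477778e-02, -8.02132503e-02, -2.00642510e-01,  1.25356037e-02,
        6.31462334e-03, -3.64500240e-05]), 'joint_torque': array([ 9.65923646e-04, -4.17143512e+01, -2.46032345e+01, -1.26433165e-04,
        7.58384820e-03, -3.43765259e-05]), 'ee_pos': array([5.74602045e+02, 7.10004376e-02, 2.30647078e+02]), 'orientation': array([[ 9.99999018e-01,  1.29622630e-05, -1.40148870e-03],
       [ 1.32542037e-05, -9.99999978e-01,  2.08298535e-04],
       [-1.40148597e-03, -2.08316906e-04, -9.99998996e-01]]), 'contact_force': array([-0.11128409, -0.06978447,  1.45631031]), 'wrist_torque': array([0.00425455, 0.03531857, 0.01908846]), 'opening': 85.5720081303322}
```

View pics/scene0.png

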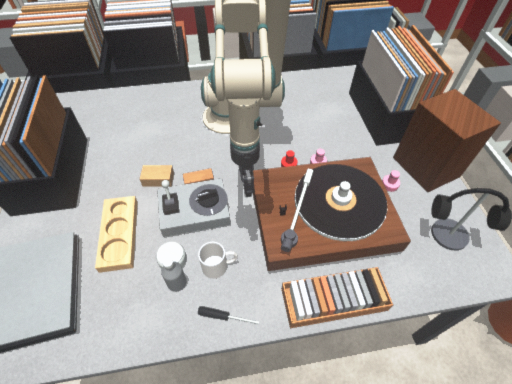

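View pics/side0.png

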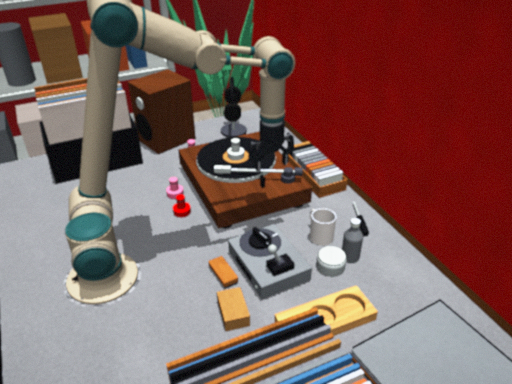

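View pics/wrist0.png

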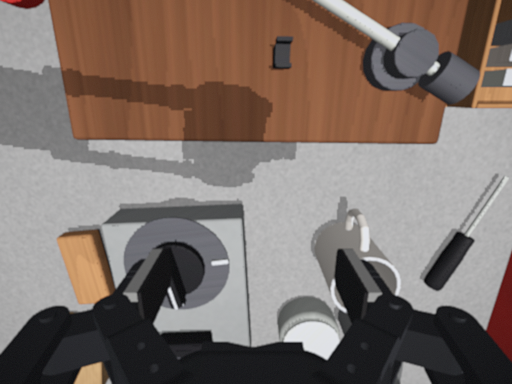

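The scene view shows the console at about (193,205), the rack at (117,232), the deck at (330,210) and the weight at (344,195). The wrist view shows the index mark at (220,263), with the knob partly hidden by a finger. Next I'll work out coarse positions.

```bash
cat > h.py <<'E'
from workcell import manip
import numpy as np, cv2
def K(m,H=384): return H/2/np.tan(np.radians(m['fovy']/2))
def ray(m,u,v):
    f=K(m); d=m['R'].T@np.array([(u-m['cx'])/f,(v-m['cy'])/f,1.]); c=-m['R'].T@m['t']; return c,d
def onz(m,u,v,z):
    c,d=ray(m,u,v); return (c+d*(z-c[2])/d[2])[:2]
def proj(m,X):
    p=m['R']@np.asarray(X,float)+m['t']; f=K(m); return np.array([m['cx']+f*p[0]/p[2],m['cy']+f*p[1]/p[2]])
def tri(m1,p1,m2,p2):
    A=[];b=[]
    M=np.zeros((3,3));q=np.zeros(3)
    for m,p in((m1,p1),(m2,p2)):
        c,d=ray(m,*p);d/=np.linalg.norm(d);P=np.eye(3)-np.outer(d,d);M+=P;q+=P@c
    return np.linalg.solve(M,q)
def snap(n,name,crop=None,s=1):
    m=manip.camera_model(n); im=manip.read_camera(n)[:,:,::-1].copy(); cv2.imwrite(f"pics/{name}.png",im)
    np.save(f"pics/{name}.npy",np.array(m,dtype=object),allow_pickle=True); return m,im
def load(name): return np.load(f"pics/{name}.npy",allow_pickle=True).item(), cv2.imread(f"pics/{name}.png")
def zoom(name,x0,y0,x1,y1,s,out):
    im=cv2.imread(f"pics/{name}.png")[y0:y1,x0:x1]; cv2.imwrite(f"pics/{out}.png",cv2.resize(im,None,fx=s,fy=s,interpolation=cv2.INTER_CUBIC))
E
python3 - <<'E'
from h import *
for n in("scene","side"):
    m=manip.camera_model(n); np.save(f"pics/{n}0.npy",np.array(m,dtype=object))
m=manip.camera_model("wrist"); np.save("pics/wrist0.npy",np.array(m,dtype=object))
print("cam",-m['R'].T@m['t'])
print("mark",onz(m,220,263,61))
print("console corners",[onz(m,*p,60).round() for p in((107,224),(244,220))])
print("ball/lever scene",onz(load("scene0")[0],170,186,145))
s=load("scene0")[0]
print("weight",onz(s,344,186,178)," rack mid",onz(s,117,229,35),"armhead",onz(s,306,176,138))
zoom("scene0",90,140,250,290,5,"z1"); zoom("side0",160,110,400,340,3,"z2")
E
```

```text
cam [575.10440297  81.60696506 372.89779565]
mark [ 534.72393764 -114.95779326]
console corners [array([402., -63.]), array([565., -57.])]
ball/lever scene [ 470.92289069 -231.22832344]
weight [586.49785884 309.3015341 ]  rack mid [ 534.48314996 -426.27570214] armhead [496.70036225 215.40628485]
```

View pics/z1.png

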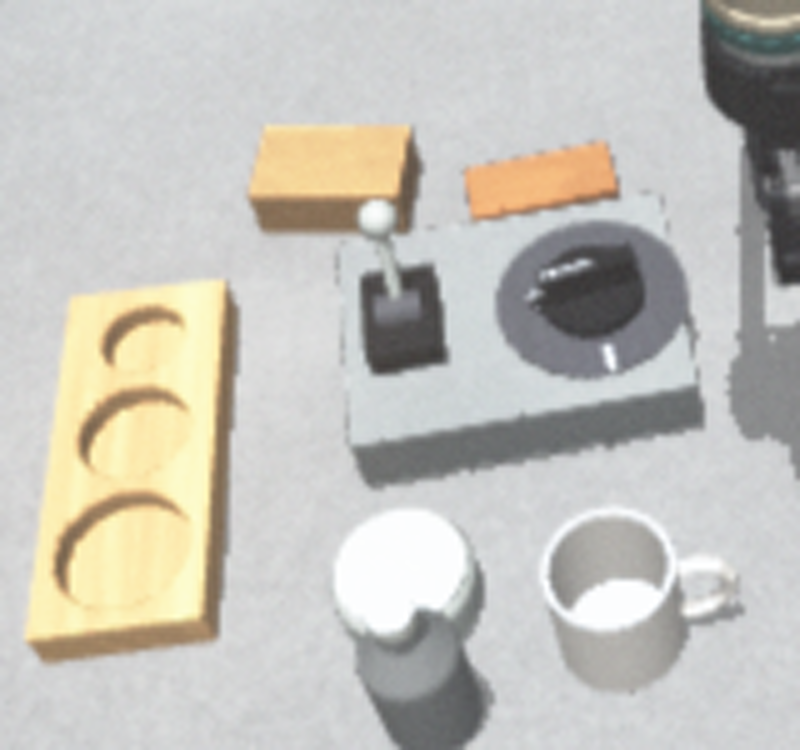

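View pics/z2.png

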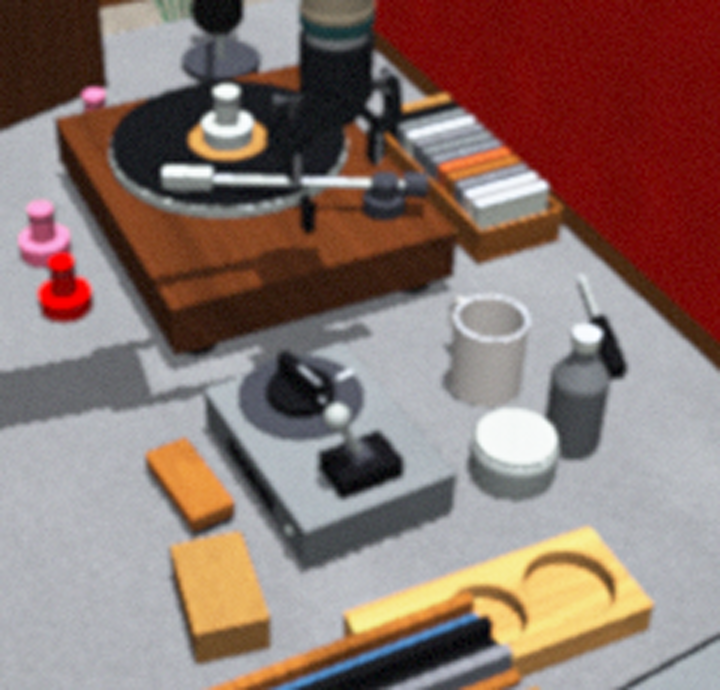

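Call:
play_rows([
  [-0.02,0.05,-0.01,0,0,0,0.085],
  [-0.05,0.1,-0.02,0,0,0,0.085],
  [-0.085,0.15,-0.03,0,0,0,0.085],
  [-0.085,0.17,-0.03,0,0,0,0.085],
  [-0.085,0.17,-0.03,0,0,0,0.085],
])

```text
t: 0.78
ee_pos: [490.3, -170.9, 261.1]
orientation: [[1.0, -0.002, 0.001], [-0.002, -1.0, 0.001], [0.001, -0.001, -1.0]]
contact_force: [0.1, 0.1, 1.0]
opening: 85.3
```

```bash
python3 - <<'E'
from h import *
snap("wrist","w1"); zoom("w1",0,0,512,384,1.5,"w1z"); s=manip.read_state(); print(s['t'],s['ee_pos'],s['contact_force'])
E
```

```text
0.825 [ 490.43332182 -169.70906332  260.83237549] [-0.04591436  0.31249945  0.84409062]
```

View pics/w1z.png

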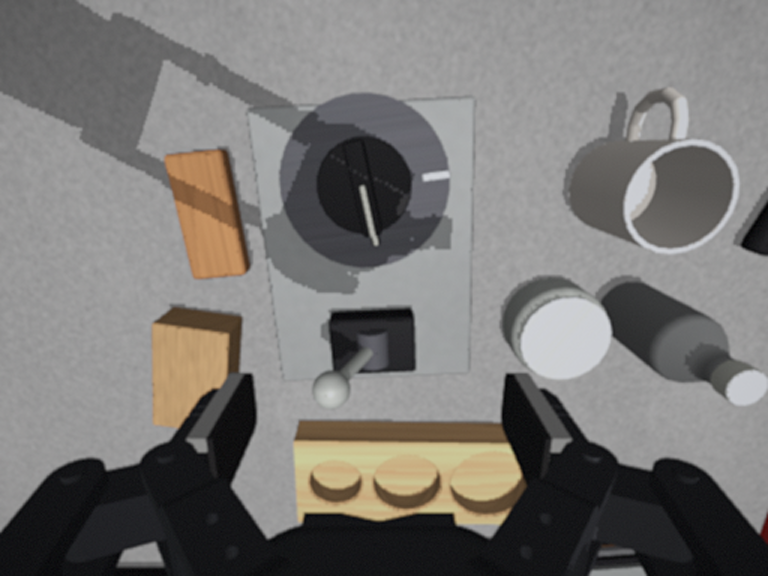

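The wrist view (×1.5) shows the knob skirt at (364,187), its white line from (363,187) to (376,244), the mark at (436,176), the lever ball at (331,389), and the rack at the bottom. Now I'll measure these with masks.

```bash
python3 - <<'E'
from h import *
m,im=load("w1"); hsv=cv2.cvtColor(im,cv2.COLOR_BGR2HSV); g=cv2.cvtColor(im,cv2.COLOR_BGR2GRAY)
def blobs(mask,x0,y0,x1,y1,mn):
    q=np.zeros_like(mask);q[y0:y1,x0:x1]=mask[y0:y1,x0:x1]
    n,l,s,c=cv2.connectedComponentsWithStats(q)
    return [(s[i],c[i].round(1),l==i) for i in range(1,n) if s[i][4]>=mn]
for z,thr in((61,200),):
  for s,c,mk in blobs((g>thr).astype(np.uint8),270,100,310,135,5):
    print("mark",s,c,onz(m,*c,61)); ys,xs=np.nonzero(mk); r=cv2.minAreaRect(np.c_[xs,ys].astype(np.float32)); print(r)
    P=np.array([onz(m,x,y,61) for x,y in zip(xs,ys)]); C=P.mean(0);w,v=np.linalg.eigh(np.cov((P-C).T)); print(C,v[:,1],np.degrees(np.arctan2(v[1,1],v[0,1])))
for s,c,mk in blobs((g>120).astype(np.uint8),225,110,270,170,8):
    ys,xs=np.nonzero(mk); P=np.array([onz(m,x,y,100.5) for x,y in zip(xs,ys)]); C=P.mean(0);w,v=np.linalg.eigh(np.cov((P-C).T)); t=(P-C)@v[:,1]
    print("line",s,c,C,np.degrees(np.arctan2(v[1,1],v[0,1])),C+v[:,1]*t.min(),C+v[:,1]*t.max())
# skirt
sk=(g<45).astype(np.uint8)
for s,c,mk in blobs(sk,195,80,290,150,200):
    cs,_=cv2.findContours(mk.astype(np.uint8),0,2); k=max(cs,key=cv2.contourArea); h=cv2.convexHull(k)
    P=np.array([onz(m,*p[0],74) for p in h]); (cx,cy),r=cv2.minEnclosingCircle(P.astype(np.float32)); A=np.c_[P,np.ones(len(P))];q=np.linalg.lstsq(A,(P**2).sum(1),rcond=None)[0]
    print("skirt",s,cx,cy,r,q[:2]/2,np.sqrt(q[2]+(q[:2]**2).sum()/4))
# ring
for thr in(85,105):
  rg=(g<thr).astype(np.uint8)
  q=cv2.morphologyEx(rg,cv2.MORPH_CLOSE,np.ones((5,5)))
  cv2.imwrite(f"pics/ring{thr}.png",q*255)
# ball
for s,c,mk in blobs((g>150).astype(np.uint8),205,245,240,275,30): print("ball",s,c,onz(m,*c,144))
# console edges corners (top z=60) from zoom /1.5
print("console",[onz(m,x/1.5,y/1.5,60).round(1) for x,y in((248,111),(473,97),(470,372),(285,381))])
print("rack top", [onz(m,x/1.5,y/1.5,35).round(1) for x,y in((295,441),(335,480),(407,480),(487,485),(296,523))])
E
```

```text
mark [283 115  16   5  47] [290.4 116.9] [ 534.882752   -111.73624385]
((290.469970703125, 116.79000091552734), (2.828427314758301, 15.414929389953613), 81.8698959350586)
[ 534.93079494 -111.68307345] [-0.99039457 -0.13827003] -172.0522472896112
line [240 124  12  40 135] [245.3 143.2] [ 483.6041757  -135.97037848] 103.00981700057872 [ 488.50633434 -157.18737424] [ 478.98448442 -115.97592759]
skirt [ 211   91   63   59 2788] 479.7708740234375 -118.75914764404297 35.45400619506836 [ 479.56264585 -118.64589823] 35.08956115528342
ball [205 245  35  30 748] [221.  262.6] [ 458.35012966 -252.09406809]
console [array([395. , -65.6]), array([560.1, -56.5]), array([ 572.7, -282.5]), array([ 406.4, -291.4])]
rack top [array([ 405.5, -375.5]), array([ 444.7, -424.7]), array([ 520.6, -424.9]), array([ 605.6, -431.6]), array([ 399.9, -483.1])]
```

Call:
play_rows([
  [-0.0105,-0.05,0.02,0,0,-0.15,0.06],
  [-0.0105,-0.051,0.07,0,0,-0.227,0.06],
  [-0.0105,-0.051,0.12,0,0,-0.227,0.06],
  [-0.0105,-0.051,0.14,0,0,-0.227,0.06],
  [-0.0105,-0.051,0.14,0,0,-0.227,0.06],
])

```text
t: 1.45
ee_pos: [478.6, -116.7, 119.3]
orientation: [[0.974, 0.227, -0.004], [0.227, -0.974, 0.003], [-0.004, -0.004, -1.0]]
contact_force: [0.4, -0.3, -0.1]
opening: 60.3
```

```bash
python3 - <<'E'
from h import *
s=manip.read_state(); print(s['t'],s['ee_pos'],s['contact_force'],s['orientation'],s['opening'])
d=np.array([479.6,-118.7,79])-s['ee_pos']; print(s['orientation'].T@d)
E
```

```text
1.45 [ 478.63733256 -116.73623883  119.32594159] [ 0.44471748 -0.29236948 -0.1113272 ] [[ 0.97385049  0.22714532 -0.00449695]
 [ 0.22715833 -0.9738543   0.00262499]
 [-0.00378312 -0.00357787 -0.99998644]] 60.276951013524304
[ 0.6439674   2.27536349 40.31591098]
```

Call:
play_rows([
  [0.0005,0.0015,0.02,0,0,0,0.05],
  [0.0005,0.0015,0.039,0,0,0,0.05],
  [0.0005,0.0015,0.039,0,0,0,0.03],
  [0.0005,0.0015,0.039,0,0,0,0.0],
  [0.0005,0.0015,0.039,0,0,0,0.0],
])

```text
t: 2.08
ee_pos: [480.1, -120.6, 83.7]
orientation: [[0.974, 0.226, -0.0], [0.226, -0.974, -0.001], [-0.0, 0.001, -1.0]]
contact_force: [-4.1, -1.1, 5.9]
opening: 12.6
```

Call:
play_rows([
  [0,0,0,0,0,0,0],
  [0,0,0,0,0,0,0],
  [0,0,0,0,0,0,0],
  [0,0,0,0,0,0,0],
  [0,0,0,0,0,0,0],
])

```text
t: 2.7
ee_pos: [480.1, -120.6, 83.7]
orientation: [[0.974, 0.225, 0.0], [0.225, -0.974, -0.001], [-0.0, 0.001, -1.0]]
contact_force: [-4.1, -0.3, 6.4]
opening: 12.6
```

Call:
play_rows([
  [0.0003,0,0,0,0,-0.15,0],
  [0.0006,-0.0001,0,0,0,-0.3,0],
  [0.0009,-0.0003,0,0,0,-0.46,0],
  [0.0011,-0.0005,0,0,0,-0.62,0],
  [0.0013,-0.0007,0,0,0,-0.78,0],
])

```text
t: 3.32
ee_pos: [481.4, -119.6, 83.7]
orientation: [[0.53, 0.848, 0.001], [0.848, -0.53, -0.001], [-0.0, 0.001, -1.0]]
contact_force: [-3.4, -0.6, 6.3]
opening: 12.2
```

Call:
play_rows([
  [0,0,0,0,0,-0.15,0],
  [0,0,0,0,0,-0.3,0],
  [0,0,0,0,0,-0.45,0],
  [0,0,0,0,0,-0.6,0],
  [0,0,0,0,0,-0.693,0],
])

```text
t: 3.95
ee_pos: [481.7, -118.3, 83.6]
orientation: [[-0.131, 0.991, 0.001], [0.991, 0.131, 0.002], [0.002, 0.001, -1.0]]
contact_force: [-2.3, 3.4, 6.6]
opening: 12.4
```

Call:
play_rows([
  [0,0,0,0,0,0,0],
  [0,0,0,0,0,0,0],
  [0,0,0,0,0,0,0.05],
  [0,0,0,0,0,0,0.06],
  [0,0,0,0,0,0,0.06],
])

```text
t: 4.58
ee_pos: [481.9, -119.6, 82.4]
orientation: [[-0.129, 0.992, 0.001], [0.992, 0.129, -0.0], [-0.0, 0.001, -1.0]]
contact_force: [-0.1, -0.5, -0.4]
opening: 59.9
```

Call:
play_rows([
  [0,0,-0.04,0,0,0,0.06],
  [0,0,-0.09,0,0,0.15,0.06],
  [-0.01,0,-0.14,0,0,0.32,0.04],
  [-0.04,0.001,-0.178,0,0,0.5,0.01],
  [-0.051,0.0015,-0.178,0,0,0.68,0],
])

```text
t: 5.2
ee_pos: [491.8, -172.1, 264.1]
orientation: [[0.529, 0.848, 0.008], [0.849, -0.529, -0.004], [0.0, 0.009, -1.0]]
contact_force: [0.0, -0.2, -0.3]
opening: 5.2
```

Call:
play_rows([
  [0,0,0,0,0,0.18,0],
  [0,0,0,0,0,0.36,0],
  [0,0,0,0,0,0.54,0],
  [0,0,0,0,0,0.72,0],
  [0,0,0,0,0,0.9,0],
])

```text
t: 5.82
ee_pos: [489.6, -169.9, 260.2]
orientation: [[0.994, 0.114, 0.0], [0.114, -0.994, -0.0], [0.0, 0.0, -1.0]]
contact_force: [-0.8, -1.0, -0.3]
opening: -0.0
```

Call:
play_rows([
  [0,0,0,0,0,0.12,0],
  [0,0,0,0,0,0.12,0],
  [0,0,0,0,0,0.12,0],
  [0,0,0,0,0,0.12,0],
  [0,0,0,0,0,0.12,0],
])

```text
t: 6.45
ee_pos: [489.5, -169.8, 260.3]
orientation: [[1.0, 0.0, 0.0], [0.0, -1.0, -0.0], [0.0, 0.0, -1.0]]
contact_force: [-0.2, 0.4, -0.0]
opening: -0.1
```

```bash
python3 - <<'E'
from h import *
snap("wrist","w2"); zoom("w2",0,0,512,384,1.5,"w2z"); s=manip.read_state(); print(s['t'],s['ee_pos'],s['contact_force'],s['joint_pos'])
m,im=load("w2");g=cv2.cvtColor(im,cv2.COLOR_BGR2GRAY)
print(proj(m,[480,-119,100]),proj(m,[535,-111,61]),proj(m,[458,-252,144]))
E
```

```text
6.5 [ 489.55094897 -169.78602687  260.34488577] [ 0.42543026 -0.25734188  0.42481162] [-2.68251400e+01  9.97384947e+00  8.99599347e+01  6.76818650e-04
  8.00570748e+01 -2.68462109e+01]
[242.67734824 127.86719533] [291.51101766 117.30765524] [221.22375479 263.69222701]
```

View pics/w2z.png

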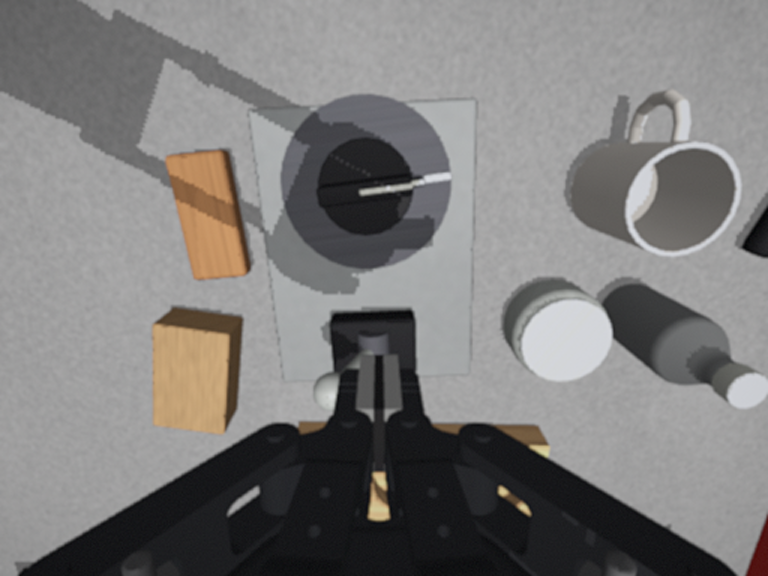

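The pointer line runs from (360,192) to (422,182) and meets the mark at (436,177). I'll measure both angles.

```bash
python3 - <<'E'
from h import *
m,im=load("w2");g=cv2.cvtColor(im,cv2.COLOR_BGR2GRAY)
for thr,x0,x1,z in((110,238,280,100.5),(190,284,303,61)):
    q=np.zeros_like(g);q[110:136,x0:x1]=g[110:136,x0:x1]>thr
    ys,xs=np.nonzero(q);P=np.array([onz(m,x,y,z) for x,y in zip(xs,ys)]);C=P.mean(0);w,v=np.linalg.eigh(np.cov((P-C).T));d=v[:,1]*np.sign(v[0,1]);t=(P-C)@d
    print(len(P),C,np.degrees(np.arctan2(d[1],d[0])),C+d*t.min(),C+d*t.max())
    for c in([479.6,-118.7],[480.5,-119]): e=C-c; print(np.degrees(np.arctan2(e[1],e[0])))
E
```

```text
181 [ 499.43237715 -116.36118439] 6.4801915740307185 [ 477.11232112 -118.89641714] [ 517.98457115 -114.25392579]
6.725778937206706
7.934828929537684
69 [ 535.38600152 -111.59586316] 6.469197632509822 [ 526.31495119 -112.62443917] [ 544.79499045 -110.52896793]
7.25733870167161
7.68283629268515
```

Pointer and mark agree to within about 1°. Next is the lever: I'll bring the shut fingers to its −x side.

Call:
play_rows([
  [-0.04,0.04,0,0,0,0,0],
  [-0.078,0.079,0.03,0,0,0,0],
  [-0.078,0.079,0.08,0,0,0,0],
  [-0.078,0.079,0.126,0,0,0,0],
  [-0.078,0.079,0.126,0,0,0,0],
])

```text
t: 7.12
ee_pos: [409.1, -247.1, 131.7]
orientation: [[1.0, -0.0, -0.006], [-0.0, -1.0, 0.005], [-0.006, -0.005, -1.0]]
contact_force: [0.3, -0.8, 1.0]
opening: 0.1
```

```bash
python3 - <<'E'
from h import *
snap("side","s2"); zoom("s2",200,200,400,340,4,"s2z"); snap("wrist","w3"); s=manip.read_state(); print(s['t'],s['ee_pos'],s['contact_force'],s['joint_pos'])
E
```

```text
7.225 [ 412.27716307 -249.27667309  135.29851815] [-0.41611215 -0.50045344  0.89960035] [-3.94417075e+01  1.22654037e+01  1.05952399e+02  1.33953009e-03
  6.17062153e+01 -3.94589854e+01]
```

View pics/s2z.png

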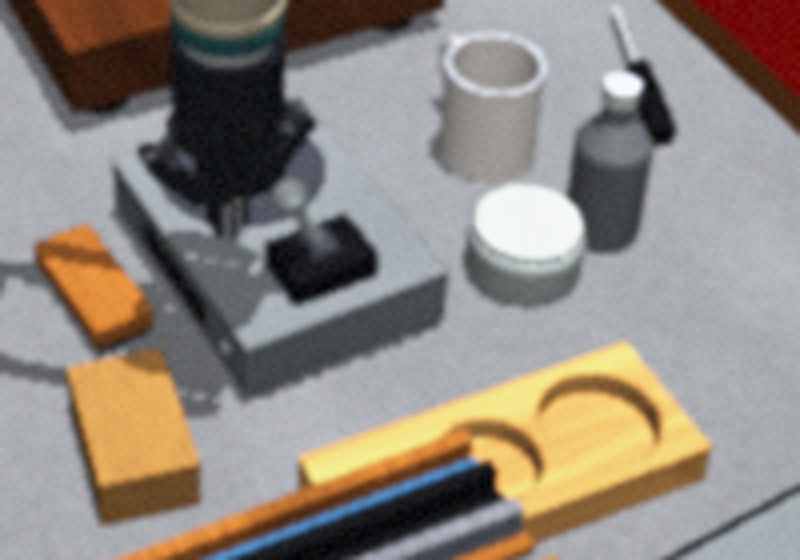

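View pics/w3.png

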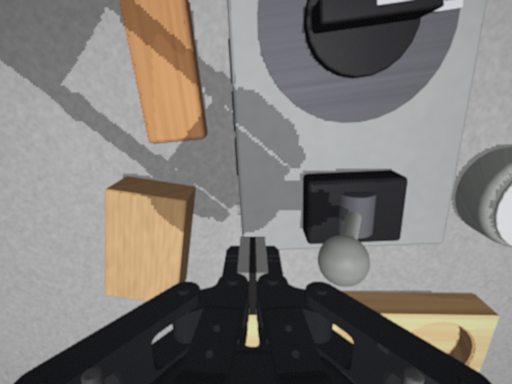

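The fingers are behind the lever, with the ball at (344,260) in the wrist view. I'll check its position before pushing.

```bash
python3 - <<'E'
from h import *
m,_=load("w3"); print(onz(m,344,260,143.5)); m2,_=load("s2"); print(tri(m,(344,260),m2,(200+291/4,200+195/4)))
E
```

```text
[ 459.71612697 -248.50642497]
[ 460.17026931 -247.01651854  146.70496598]
```

Call:
play_rows([
  [0.02,0,0,0,0,0,0],
  [0.04,0,0,0,0,0,0],
  [0.055,0,0,0,0,0,0],
  [0.07,0,0,0,0,0,0],
  [0.08,0,0,0,0,0,0],
])

```text
t: 7.85
ee_pos: [492.4, -248.4, 133.9]
orientation: [[1.0, 0.001, -0.001], [0.001, -1.0, 0.001], [-0.001, -0.001, -1.0]]
contact_force: [-2.0, 0.1, -0.5]
opening: -0.0
```

Call:
play_rows([
  [0.004,0,0,0,0,0,0],
  [0.008,0,0,0,0,0,0],
  [0.01,0,0,0,0,0,0],
  [0.01,0,0,0,0,0,0],
  [0.01,0,0,0,0,0,0],
])

```text
t: 8.48
ee_pos: [493.7, -248.3, 133.7]
orientation: [[1.0, 0.002, -0.016], [0.002, -1.0, 0.001], [-0.016, -0.001, -1.0]]
contact_force: [-17.2, -1.9, 8.0]
opening: -0.1
```

```bash
python3 - <<'E'
from h import *
snap("side","s3"); zoom("s3",200,200,400,340,4,"s3z"); s=manip.read_state(); print(s['t'],s['ee_pos'],s['contact_force'])
E
```

```text
8.525 [ 493.72328515 -248.33256981  133.67930541] [-16.82892882  -1.21446062   7.39821636]
```

View pics/s3z.png

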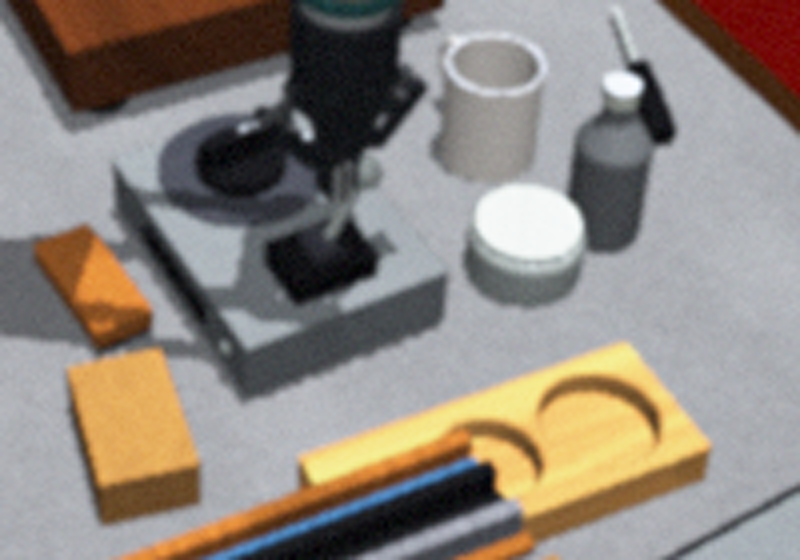

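The lever is against its stop (17 N, picture shows it leaning away). I'll retract and go to a view of the tone arm and weight.

Call:
play_rows([
  [-0.04,0,0,0,0,0,0],
  [-0.04,0,-0.06,0,0,0,0],
  [-0.02,0,-0.11,0,0,0,0],
  [0.0,-0.04,-0.15,0,0,0,0],
  [0.02,-0.1,-0.165,0,0,0,0],
])

```text
t: 9.15
ee_pos: [523.2, -151.8, 301.9]
orientation: [[1.0, -0.003, 0.007], [-0.003, -1.0, -0.003], [0.007, 0.003, -1.0]]
contact_force: [0.6, -0.7, -0.3]
opening: 0.2
```

Call:
play_rows([
  [0.02,-0.06,0,0,0,0,0],
  [0.03,-0.12,0,0,0,0,0],
  [0.04,-0.18,0,0,0,0,0],
  [0.05,-0.24,0,0,0,0,0],
  [0.06,-0.3,0,0,0,0,0],
])

```text
t: 9.78
ee_pos: [581.3, 151.1, 299.0]
orientation: [[1.0, -0.0, 0.002], [-0.0, -1.0, 0.0], [0.002, -0.0, -1.0]]
contact_force: [1.4, -0.3, -0.1]
opening: 0.1
```

Call:
play_rows([
  [0,-0.04,0,0,0,0,0],
  [0,-0.08,0,0,0,0,0],
  [0,-0.08,0,0,0,0,0],
  [0,-0.08,0,0,0,0,0],
  [0,-0.08,0,0,0,0,0],
])

```text
t: 10.4
ee_pos: [580.9, 227.8, 298.8]
orientation: [[1.0, -0.001, 0.0], [-0.001, -1.0, -0.0], [0.0, 0.0, -1.0]]
contact_force: [1.0, -0.3, 0.5]
opening: -0.2
```

```bash
python3 - <<'E'
from h import *
snap("wrist","w4"); zoom("w4",0,0,512,384,1.5,"w4z"); s=manip.read_state(); print(s['t'],s['ee_pos'],s['contact_force'])
snap("scene","c4"); zoom("c4",90,140,250,290,4,"c4z")
E
```

```text
10.45 [580.96593009 227.80079821 298.89731484] [-0.51165647  0.03610114  0.00498444]
```

View pics/w4z.png

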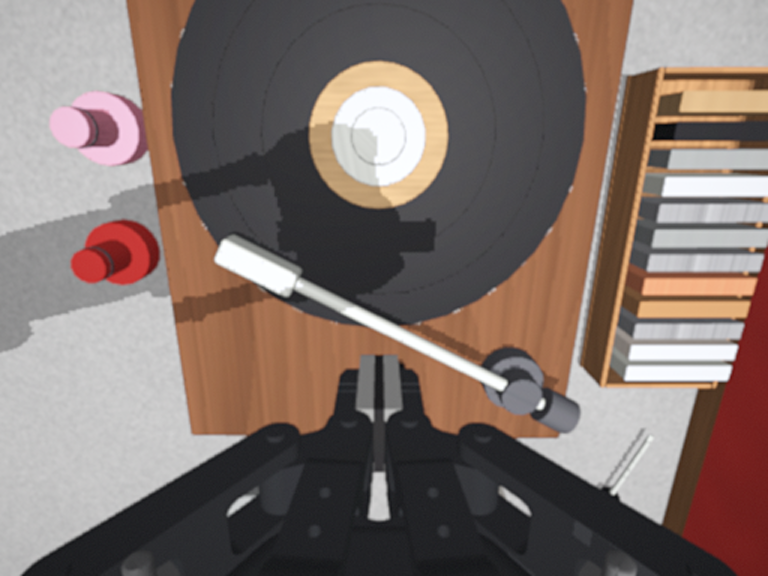

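View pics/c4z.png

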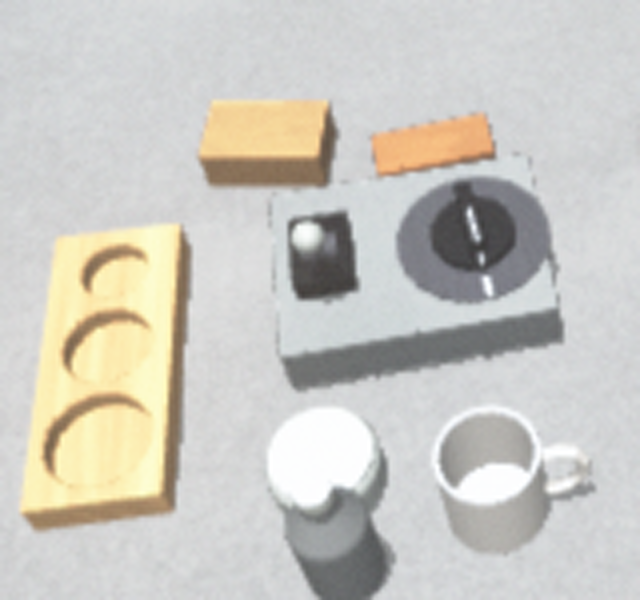

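The wrist view (×1.5) shows the tone-arm head at (258,266), the pivot at (520,390) and the weight at (378,135). In the scene view the lever ball has moved to px (167,199) and the pointer is in line with the mark.

```bash
python3 - <<'E'
from h import *
m,im=load("w4"); S,_=load("c4")
print("ball",onz(S,167,199,143.5))
f=lambda x,y,z: onz(m,x/1.5,y/1.5,z).round(1)
head=[f(*p,138) for p in((228,236),(302,272),(293,296),(217,260))]
print("head corners",head,np.mean(head,0)); print("pivot",f(520,397,140))
g=cv2.cvtColor(im,cv2.COLOR_BGR2GRAY)
print("deck near edge",f(193,434,90),f(563,438,90),"left edge",f(128,0,90))
# weight: base circle hough/ grip
z=cv2.resize(im[40:140,200:300],None,fx=6,fy=6,interpolation=cv2.INTER_CUBIC); cv2.imwrite("pics/wt.png",z)
E
```

```text
ball [ 520.2783967  -242.00834108]
head corners [array([474.5, 247.8]), array([525.6, 221.1]), array([517.9, 202.6]), array([464.6, 230.2])] [495.65  225.425]
pivot [695.  117.2]
deck near edge [402.2  44.4] [760.3  39.5] left edge [406.3 405.3]
```

View pics/wt.png

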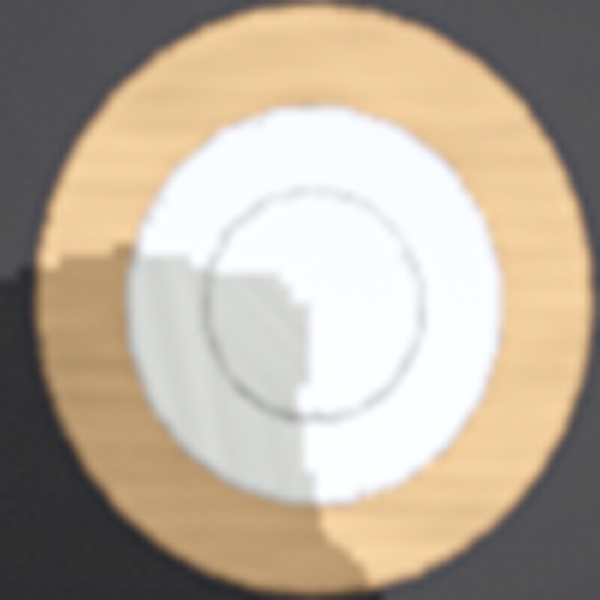

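```bash
python3 - <<'E'
from h import *
m,im=load("w4"); S,_=load("c4")
print("ball before/after",onz(S,165.2,183.6,143.5),onz(S,167,199,143.5))
for p,z in(((252.5,90.5),178),((252.3,90.8),133),((252.7,90),108)): print(onz(m,*p,z))
E
```

```text
ball before/after [ 457.22050824 -246.54845202] [ 520.2783967  -242.00834108]
[581.63577709 314.14056256]
[581.49014025 314.65537481]
[581.94118482 315.89779315]
```

Call:
play_rows([
  [-0.04,-0.02,0,0,0,0,0],
  [-0.067,-0.035,0.03,0,0,0,0],
  [-0.067,-0.035,0.08,0,0,0,0],
  [-0.067,-0.035,0.11,0,0,0,0],
  [-0.067,-0.035,0.11,0,0,0,0],
])

```text
t: 11.12
ee_pos: [512.2, 262.7, 186.7]
orientation: [[1.0, -0.001, -0.005], [-0.001, -1.0, -0.002], [-0.005, 0.002, -1.0]]
contact_force: [-0.2, 0.2, 0.4]
opening: -0.2
```

```bash
python3 - <<'E'
from h import *
snap("wrist","w5"); s=manip.read_state(); print(s['t'],s['ee_pos'],s['contact_force'])
E
```

```text
11.175 [513.71394543 263.30197709 188.6005212 ] [0.38369306 0.23610336 0.89588768]
```

View pics/w5.png

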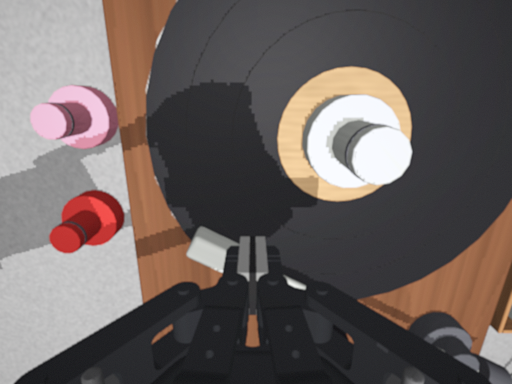

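The head shows at (210,245) beside the fingers, and the weight at (355,140) is clear. I'll lower and then push slowly along the arc.

Call:
play_rows([
  [0,0,0.03,0,0,0,0],
  [0,0,0.06,0,0,0,0],
  [0,0,0.0655,0,0,0,0],
  [0,0,0.0655,0,0,0,0],
  [0,0,0.0655,0,0,0,0],
])

```text
t: 11.8
ee_pos: [515.1, 264.3, 125.1]
orientation: [[1.0, -0.0, 0.003], [-0.0, -1.0, 0.001], [0.003, -0.001, -1.0]]
contact_force: [-0.3, 0.4, 0.5]
opening: 0.2
```

Call:
play_rows([
  [-0.004,0.006,0,0,0,0,0],
  [-0.009,0.014,0,0,0,0,0],
  [-0.014,0.022,0,0,0,0,0],
  [-0.018,0.03,0,0,0,0,0],
  [-0.022,0.038,0,0,0,0,0],
])

```text
t: 12.42
ee_pos: [491.4, 225.3, 123.3]
orientation: [[1.0, -0.0, 0.0], [-0.0, -1.0, -0.0], [0.0, 0.0, -1.0]]
contact_force: [0.0, 0.4, -0.7]
opening: 0.0
```

```bash
python3 - <<'E'
from h import *
snap("wrist","w6"); s=manip.read_state(); print(s['t'],s['ee_pos'],s['contact_force'])
E
```

```text
12.475 [490.61205915 224.31412997 123.19396818] [-0.96268323 -0.89012632 -0.59613127]
```

View pics/w6.png

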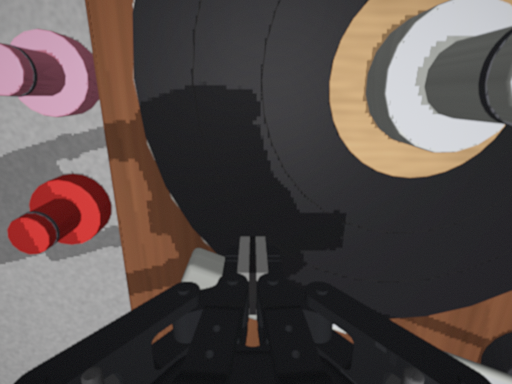

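The head has moved with the fingers and is now at (205,270). I'll keep pushing.

Call:
play_rows([
  [-0.004,0.008,0,0,0,0,0],
  [-0.008,0.017,0,0,0,0,0],
  [-0.011,0.026,0,0,0,0,0],
  [-0.014,0.035,0,0,0,0,0],
  [-0.017,0.044,0,0,0,0,0],
])

```text
t: 13.1
ee_pos: [474.7, 181.3, 123.3]
orientation: [[1.0, -0.0, 0.0], [-0.0, -1.0, -0.0], [0.0, 0.0, -1.0]]
contact_force: [0.1, -0.0, 0.1]
opening: -0.0
```

Call:
play_rows([
  [-0.002,0.008,0,0,0,0,0],
  [-0.004,0.016,0,0,0,0,0],
  [-0.006,0.024,0,0,0,0,0],
  [-0.007,0.031,0,0,0,0,0],
  [-0.008,0.036,0,0,0,0,0],
])

```text
t: 13.72
ee_pos: [466.7, 145.5, 123.2]
orientation: [[1.0, -0.0, 0.0], [-0.0, -1.0, 0.0], [0.0, -0.0, -1.0]]
contact_force: [0.3, -0.6, 0.2]
opening: -0.2
```

```bash
python3 - <<'E'
from h import *
snap("wrist","w7"); s=manip.read_state(); print(s['t'],s['ee_pos'],s['contact_force']); snap("side","s7"); zoom("s7",190,110,390,250,4,"s7z")
E
```

```text
13.775 [466.49671225 145.04943705 123.22252225] [-0.20040683 -0.86069225 -0.2241887 ]
```

View pics/w7.png

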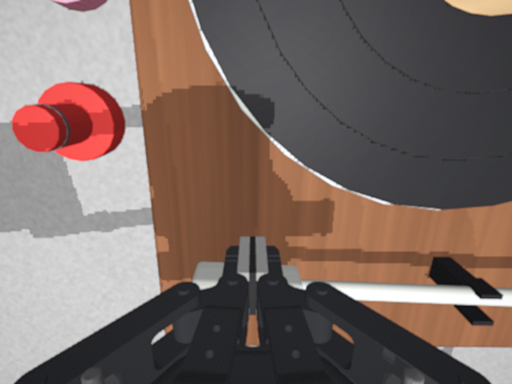

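View pics/s7z.png

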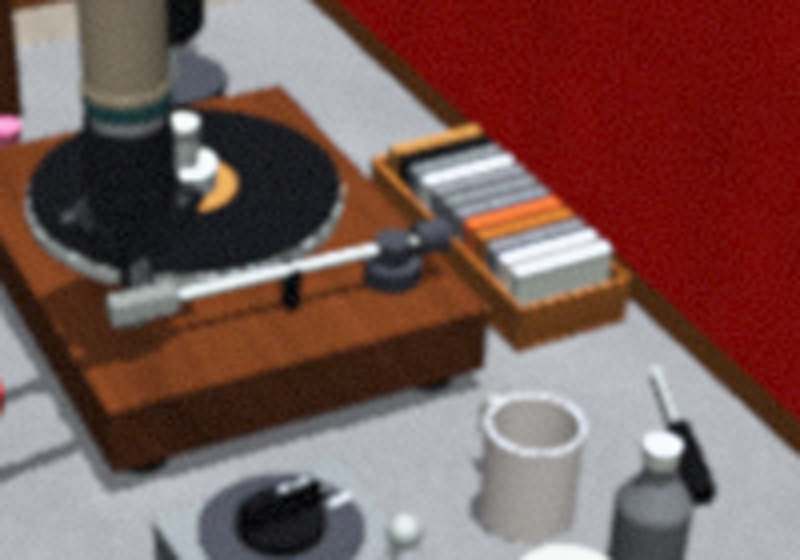

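Call:
play_rows([
  [0,0.004,0,0,0,0,0],
  [0,0.008,0,0,0,0,0],
  [0,0.012,0,0,0,0,0],
  [0,0.012,0,0,0,0,0],
  [0,0.012,0,0,0,0,0],
])

```text
t: 14.45
ee_pos: [466.8, 136.4, 123.3]
orientation: [[1.0, -0.002, 0.0], [-0.002, -1.0, 0.005], [0.0, -0.005, -1.0]]
contact_force: [-0.4, 8.6, 0.1]
opening: 0.1
```

The 8.6 N shows the arm is at its stop. I'll back off, rise and open the gripper on the way to the weight.

Call:
play_rows([
  [0,-0.015,0,0,0,0,0],
  [0,-0.03,0,0,0,0,0],
  [0,-0.03,-0.06,0,0,0,0],
  [0,-0.03,-0.12,0,0,0,0],
  [0,-0.06,-0.17,0,0,0,0.04],
])

```text
t: 15.08
ee_pos: [467.1, 193.8, 295.8]
orientation: [[1.0, -0.002, 0.002], [-0.002, -1.0, -0.001], [0.002, 0.001, -1.0]]
contact_force: [0.7, 0.6, 0.2]
opening: 17.4
```

Call:
play_rows([
  [0.06,-0.02,0,0,0,0,0.06],
  [0.1,-0.04,0,0,0,0,0.085],
  [0.114,-0.05,0,0,0,0,0.085],
  [0.114,-0.05,0,0,0,0,0.085],
  [0.114,-0.05,0,0,0,0,0.085],
])

```text
t: 15.7
ee_pos: [579.8, 243.9, 293.1]
orientation: [[1.0, 0.0, -0.001], [0.0, -1.0, -0.001], [-0.001, 0.001, -1.0]]
contact_force: [-0.0, -0.3, -0.9]
opening: 85.1
```

```bash
python3 - <<'E'
from h import *
snap("wrist","w8"); zoom("w8",0,0,512,384,1.5,"w8z"); s=manip.read_state(); print(s['t'],s['ee_pos'],s['contact_force'])
E
```

```text
15.75 [579.76122705 243.76384896 293.4008452 ] [0.12653363 0.38456786 0.22754544]
```

View pics/w8z.png

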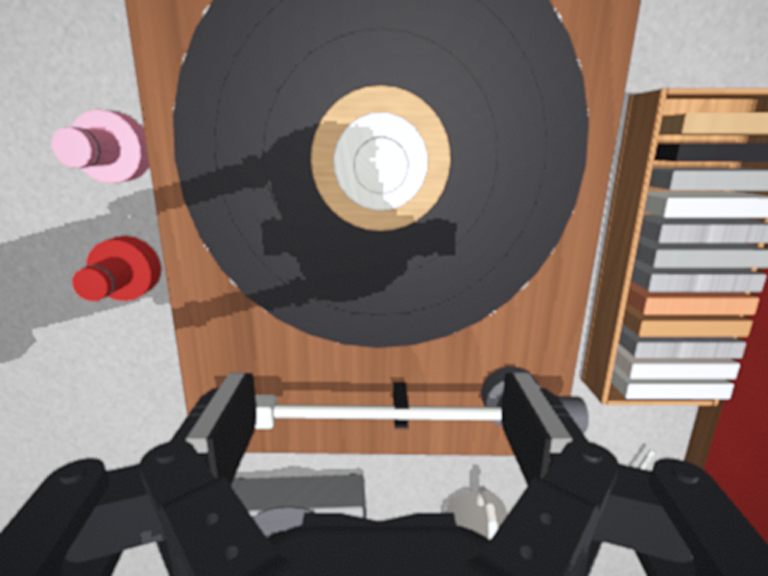

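The tone arm runs at y≈412, parallel to the plinth edge, and no longer crosses the record. The weight's grip circle is at (381,164).

```bash
python3 - <<'E'
from h import *
m,im=load("w8")
print(onz(m,254,109.3,178),onz(m,253.5,107.3,133))
print("arm",onz(m,275/1.5,412/1.5,127),onz(m,490/1.5,414/1.5,127),"edge",onz(m,185/1.5,453/1.5,90),onz(m,510/1.5,456/1.5,90))
z=cv2.resize(im[60:160,205:305],None,fx=6,fy=6,interpolation=cv2.INTER_CUBIC); cv2.imwrite("pics/wt2.png",z)
s=manip.read_state();print(s['ee_pos'])
E
```

```text
[581.49006464 314.87872003] [581.20366591 314.93224425]
arm [494.11999921 114.11058915] [673.24679309 112.52135707] edge [393.26088821  42.30030896] [707.75354993  39.45724669]
[579.76122705 243.76384896 293.4008452 ]
```

View pics/wt2.png

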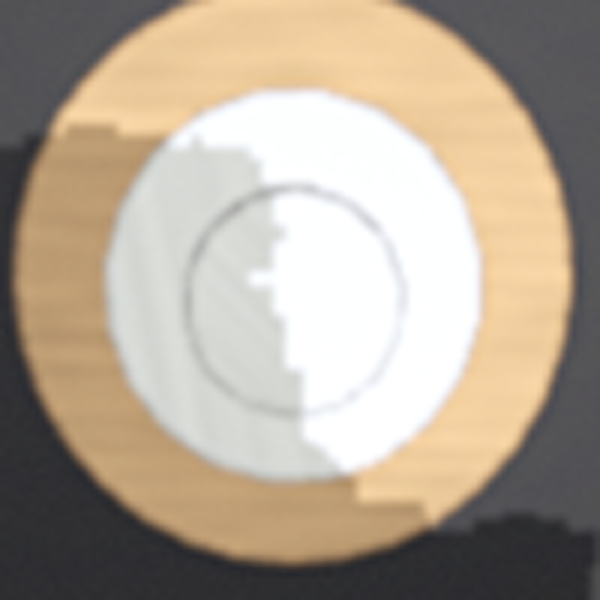

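Call:
play_rows([
  [0.0018,-0.05,0,0,0,0,0.085],
  [0.0018,-0.0706,0.01,0,0,0,0.085],
  [0.0018,-0.0706,0.05,0,0,0,0.085],
  [0.0018,-0.0706,0.09,0,0,0,0.085],
  [0.0018,-0.0706,0.09,0,0,0,0.085],
])

```text
t: 16.38
ee_pos: [579.6, 313.1, 199.7]
orientation: [[1.0, 0.0, -0.008], [0.0, -1.0, -0.004], [-0.008, 0.004, -1.0]]
contact_force: [-0.9, -0.0, 0.2]
opening: 84.9
```

```bash
python3 - <<'E'
from h import *
s=manip.read_state(); snap("side","s9"); zoom("s9",190,110,390,250,4,"s9z");s=manip.read_state(); print(s['t'],s['ee_pos'],s['contact_force'])
d=np.array([581.6,314.4,140])-s['ee_pos']; print(s['orientation'].T@d)
E
```

```text
16.425 [581.40394961 313.77852208 202.41340979] [0.17071918 0.35927671 0.42846366]
[ 0.36687959 -0.72739671 62.41149482]
```

View pics/s9z.png

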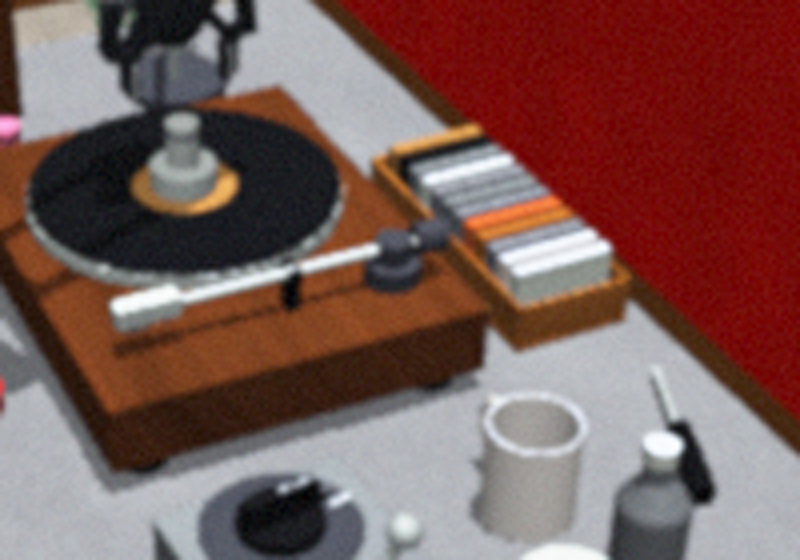

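The fingers straddle the weight at (180,130) in the side view. I'll descend and grip.

Call:
play_rows([
  [0.0003,-0.0007,0.025,0,0,0,0.085],
  [0.0003,-0.0007,0.05,0,0,0,0.085],
  [0.0003,-0.0007,0.062,0,0,0,0.085],
  [0.0003,-0.0007,0.062,0,0,0,0.085],
  [0.0003,-0.0007,0.062,0,0,0,0.06],
])

```text
t: 17.05
ee_pos: [583.9, 315.5, 143.0]
orientation: [[1.0, -0.0, 0.003], [-0.0, -1.0, 0.001], [0.003, -0.001, -1.0]]
contact_force: [-1.1, 0.1, 0.0]
opening: 69.1
```

Call:
play_rows([
  [0,0,0,0,0,0,0.04],
  [0,0,0,0,0,0,0.0],
  [0,0,0,0,0,0,0.0],
  [0,0,0,0,0,0,0.0],
  [0,0,0,0,0,0,0],
])

```text
t: 17.68
ee_pos: [582.8, 315.4, 142.2]
orientation: [[1.0, 0.0, 0.001], [0.0, -1.0, 0.001], [0.001, -0.001, -1.0]]
contact_force: [-2.4, -0.5, 6.5]
opening: 30.8
```

Gripped at 30.8 mm. Lifting.

Call:
play_rows([
  [0,0,-0.01,0,0,0,0],
  [0,0,-0.03,0,0,0,0],
  [0,0,-0.06,0,0,0,0],
  [0,0,-0.1,0,0,0,0],
  [0,0,-0.14,0,0,0,0],
])

```text
t: 18.3
ee_pos: [582.7, 315.0, 281.5]
orientation: [[1.0, -0.0, -0.001], [-0.0, -1.0, -0.001], [-0.001, 0.001, -1.0]]
contact_force: [-0.3, -0.3, -3.0]
opening: 31.1
```

```bash
python3 - <<'E'
from h import *
snap("wrist","w10"); s=manip.read_state(); print(s['t'],s['ee_pos'],s['contact_force'],s['opening'],s['joint_pos'])
snap("side","s10"); zoom("s10",190,60,390,250,3,"s10z")
E
```

```text
18.35 [585.04500347 315.94093868 288.24891753] [ 1.42115482 -0.45813811  2.26935132] 30.744269953625903 [ 2.23908357e+01  2.21758840e+01  6.87489589e+01 -2.13231368e-02
  8.85195542e+01  2.23938657e+01]
```

View pics/w10.png

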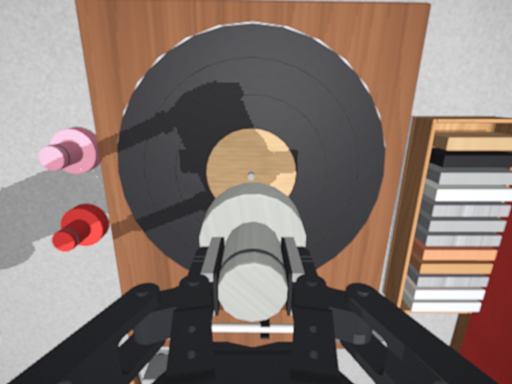

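View pics/s10z.png

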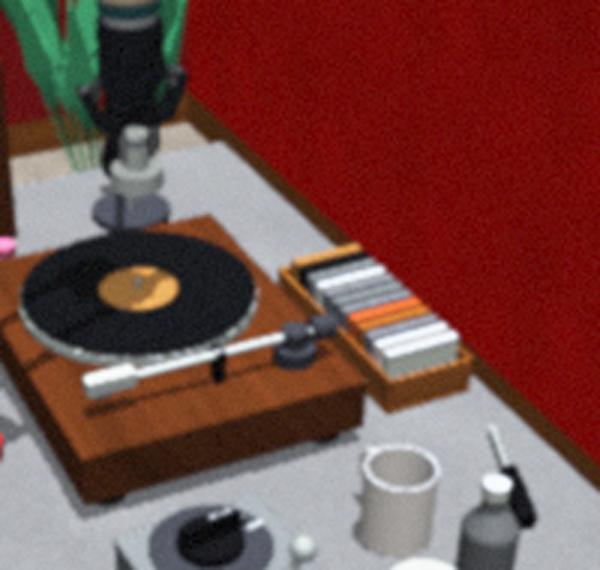

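The weight hangs upright and centred in the grip. Next I'll carry it high over to the rack.

Call:
play_rows([
  [0,0.03,0,0,0,0,0],
  [0,0.08,0,0,0,0,0],
  [-0.005,0.13,0,0,0,0,0],
  [-0.01,0.18,0,0,0,0,0],
  [-0.015,0.23,0,0,0,0,0],
])

```text
t: 19.02
ee_pos: [566.8, 83.5, 279.0]
orientation: [[1.0, 0.0, -0.003], [0.0, -1.0, -0.0], [-0.003, 0.0, -1.0]]
contact_force: [0.4, -0.1, -3.8]
opening: 30.6
```

Call:
play_rows([
  [-0.005,0.05,0,0,0,0,0],
  [-0.01,0.1,0,0,0,0,0],
  [-0.015,0.15,0,0,0,0,0],
  [-0.02,0.2,0,0,0,0,0],
  [-0.025,0.25,0,0,0,0,0],
])

```text
t: 19.65
ee_pos: [541.7, -166.1, 279.1]
orientation: [[1.0, -0.0, -0.003], [-0.0, -1.0, 0.001], [-0.003, -0.001, -1.0]]
contact_force: [1.4, -0.5, -3.7]
opening: 30.7
```

Call:
play_rows([
  [-0.005,0.05,0,0,0,0,0],
  [-0.01,0.1,0,0,0,0,0],
  [-0.015,0.15,0,0,0,0,0],
  [-0.02,0.2,0,0,0,0,0],
  [-0.025,0.25,0,0,0,0,0],
])

```text
t: 20.27
ee_pos: [516.9, -415.9, 278.7]
orientation: [[1.0, -0.0, -0.002], [-0.0, -1.0, 0.003], [-0.002, -0.003, -1.0]]
contact_force: [1.2, -0.4, -3.8]
opening: 30.6
```

Call:
play_rows([
  [0,0.03,0,0,0,0,0],
  [0,0.041,0,0,0,0,0],
  [0,0.041,0,0,0,0,0],
  [0,0.041,0,0,0,0,0],
  [0,0.041,0,0,0,0,0],
])

```text
t: 20.9
ee_pos: [518.2, -454.3, 281.6]
orientation: [[1.0, 0.002, 0.0], [0.002, -1.0, 0.0], [0.0, -0.0, -1.0]]
contact_force: [0.1, 0.1, -4.3]
opening: 30.6
```

```bash
python3 - <<'E'
from h import *
snap("wrist","w11"); s=manip.read_state(); print(s['t'],s['ee_pos'],s['contact_force'],s['opening'],s['joint_pos']);zoom("w11",0,0,512,384,1.5,"w11z")
E
```

```text
20.95 [ 518.17374666 -454.55889219  281.74297816] [-0.4049832   0.32070719 -2.5192873 ] 30.271331512320355 [-4.70453423e+01  2.48632426e+01  6.53399027e+01  1.61277216e-02
  8.97749721e+01 -4.71196265e+01]
```

View pics/w11z.png

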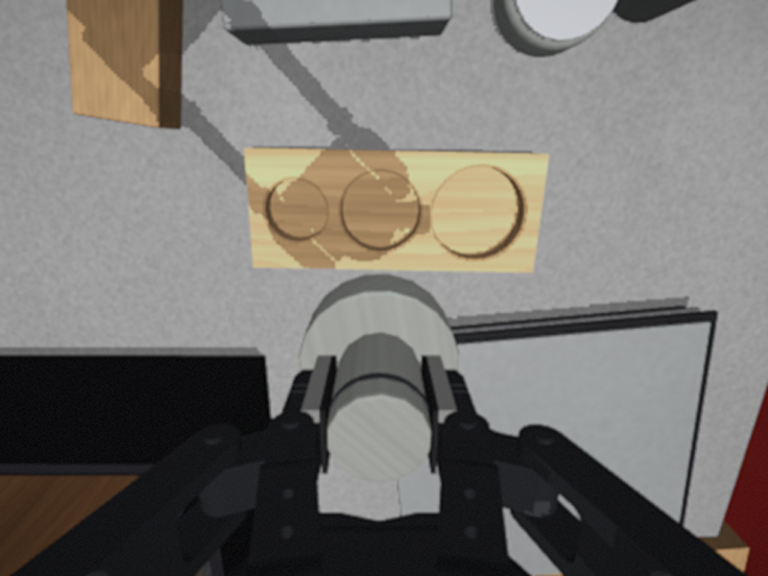

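The rack is fully visible, with the middle hole at about (381,209) of the ×1.5 picture. I'll zoom in and measure it.

```bash
python3 - <<'E'
from h import *
m,im=load("w11")
z=cv2.resize(im[95:185,160:370],None,fx=3.8,fy=3.8,interpolation=cv2.INTER_CUBIC); cv2.imwrite("pics/rk.png",z)
# rack outline at z=35
hsv=cv2.cvtColor(im,cv2.COLOR_BGR2HSV); k=((hsv[...,1]>60)&(hsv[...,0]>8)&(hsv[...,0]<35)).astype(np.uint8); k[:95]=0;k[185:]=0;k[:,:155]=0;k[:,375:]=0
k=cv2.morphologyEx(k,cv2.MORPH_CLOSE,np.ones((9,9)));cs,_=cv2.findContours(k,0,2);c=max(cs,key=cv2.contourArea)
P=np.array([onz(m,*p[0],35) for p in c]).astype(np.float32); r=cv2.minAreaRect(P); print(r)
E
```

```text
((532.7203979492188, -429.7901306152344), (105.56375885009766, 261.3590393066406), 89.05854797363281)
```

View pics/rk.png

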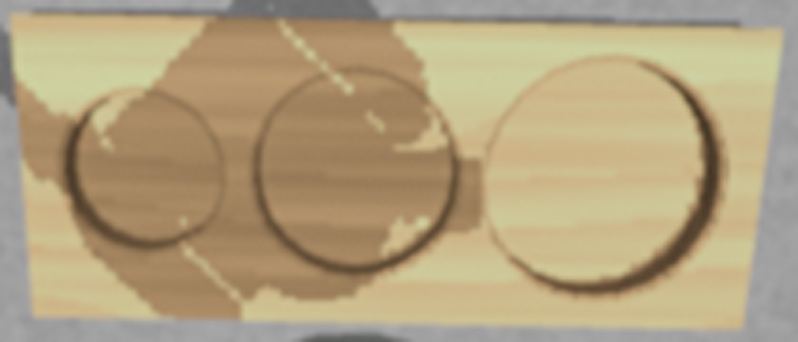

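```bash
python3 - <<'E'
from h import *
m,im=load("w11")
o=lambda x,y,z=35: onz(m,(x+.5)/3.8-.5+160,(y+.5)/3.8-.5+95,z)
print(o(356,170), "L/R/T/B",o(252,170),o(460,170),o(356,67),o(356,273)); print("small",o(146,168),"big",o(604,175))
# camera vs TCP check: weight grip top location  in image
s=manip.read_state();p=s['ee_pos'];print(p, "pred grip-top px",proj(m,p+[0,0,36])*1.5,"base top px",proj(m,p+[0,0,-9])*1.5,"under px", proj(m,p+[0,0,-34])*1.5)
z=cv2.resize(im[180:330,180:330],None,fx=4,fy=4,interpolation=cv2.INTER_CUBIC); cv2.imwrite("pics/gr.png",z)
E
```

```text
[ 520.01914455 -427.40318123] L/R/T/B [ 483.32455156 -427.48366193] [ 556.71525282 -427.32269721] [ 519.89800686 -392.36310566] [ 520.14769766 -464.58822901]
small [ 445.96613282 -426.8654299 ] big [ 607.66016179 -428.9650812 ]
[ 518.17374666 -454.55889219  281.74297816] pred grip-top px [377.11827471 438.77733068] base top px [377.39036388 364.64268375] under px [377.48954634 337.61898156]
```

View pics/gr.png

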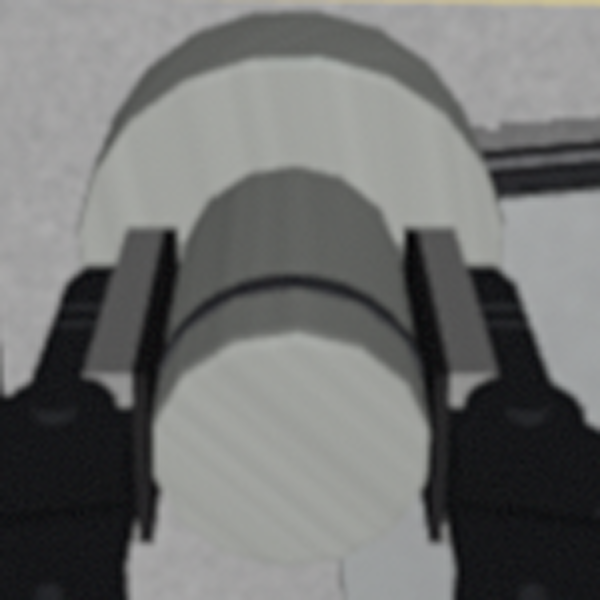

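The hole centre is about (520,−429). The weight sits within 1 mm of the TCP in the same camera. I'll move over the hole and lower partway.

Call:
play_rows([
  [0.0012,-0.0253,0.03,0,0,0,0],
  [0.0012,-0.0253,0.08,0,0,0,0],
  [0.0012,-0.0253,0.13,0,0,0,0],
  [0.0012,-0.0253,0.17,0,0,0,0],
  [0.0012,-0.0253,0.19,0,0,0,0],
])

```text
t: 21.58
ee_pos: [518.2, -428.6, 88.8]
orientation: [[1.0, 0.001, -0.003], [0.001, -1.0, 0.003], [-0.003, -0.003, -1.0]]
contact_force: [1.3, -0.3, -3.3]
opening: 30.3
```

Call:
play_rows([
  [0,0,0,0,0,0,0],
  [0,0,0,0,0,0,0],
  [0,0,0,0,0,0,0],
  [0,0,0,0,0,0,0],
  [0,0,0,0,0,0,0],
])

```text
t: 22.2
ee_pos: [519.2, -430.6, 91.8]
orientation: [[1.0, -0.0, 0.001], [-0.0, -1.0, -0.001], [0.001, 0.001, -1.0]]
contact_force: [0.0, 0.0, -2.9]
opening: 30.9
```

```bash
python3 - <<'E'
from h import *
snap("wrist","w12"); s=manip.read_state(); print(s['t'],s['ee_pos'],s['contact_force'],s['opening'])
snap("scene","c12"); zoom("c12",80,170,200,280,5,"c12z");snap("side","s12"); zoom("s12",250,220,400,350,5,"s12z")
E
```

```text
22.25 [ 519.154325   -430.60757268   91.67736532] [ 0.3668796   0.64114519 -3.39771879] 30.94121489696574
```

View pics/w12.png

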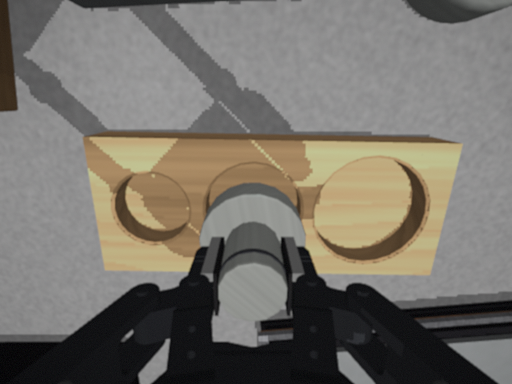

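View pics/c12z.png

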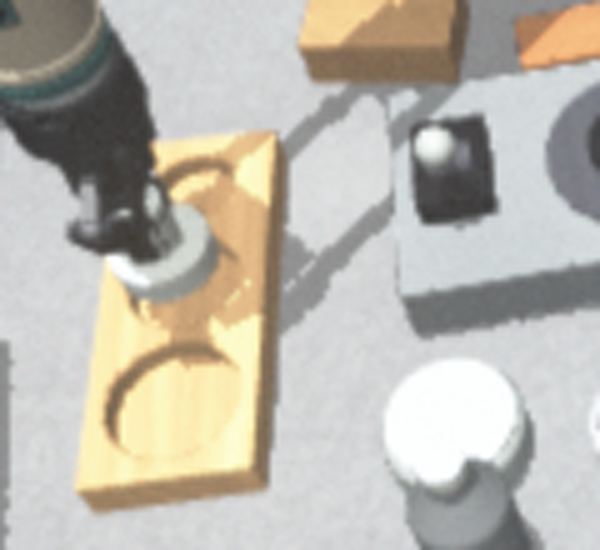

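View pics/s12z.png

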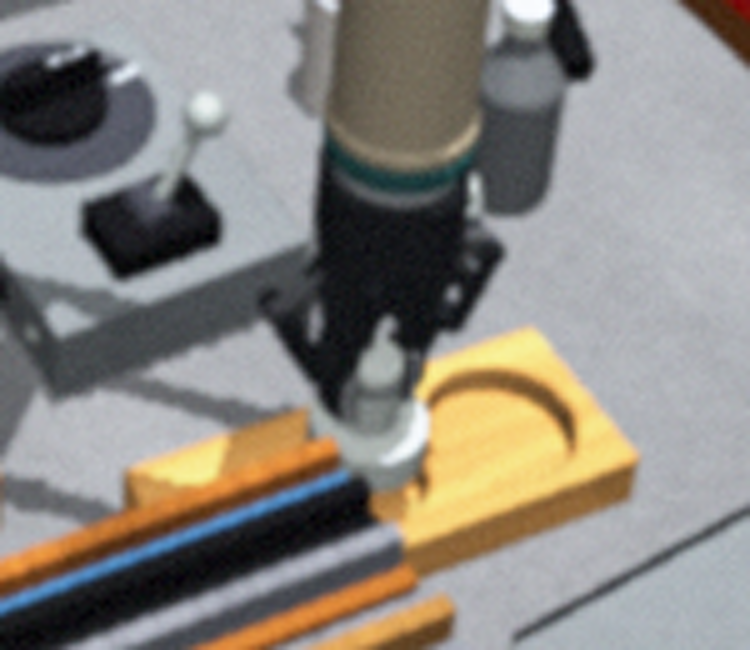

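The weight hangs over the middle hole, whose upper rim shows at (253,165). I'll re-measure the rack outline and hole rim from this closer view.

```bash
python3 - <<'E'
from h import *
m,im=load("w12")
z=cv2.resize(im[125:285,75:475],None,fx=2,fy=2,interpolation=cv2.INTER_CUBIC); cv2.imwrite("pics/rk2.png",z)
for p in((86,138),(460,143),(432,274),(105,269)): print(onz(m,*p,35).round(1))
print("rim top",onz(m,253,162.5,35), "big",[onz(m,*p,35).round(1) for p in((314,208),(430,208),(375,156),(362,262))],"small",[onz(m,*p,35).round(1) for p in((113,207),(190,207),(150,171),(152,245))])
E
```

```text
[ 405.7 -376.2]
[ 662.8 -379.5]
[ 664.5 -484.7]
[ 401.9 -480.2]
rim top [ 520.12701382 -393.2790509 ] big [array([ 565.5, -427.7]), array([ 651.6, -427.6]), array([ 605.4, -388.6]), array([ 606.7, -473.7])] small [array([ 416.4, -426.9]), array([ 473.5, -426.9]), array([ 446.9, -399.5]), array([ 441.8, -458.6])]
```

View pics/rk2.png

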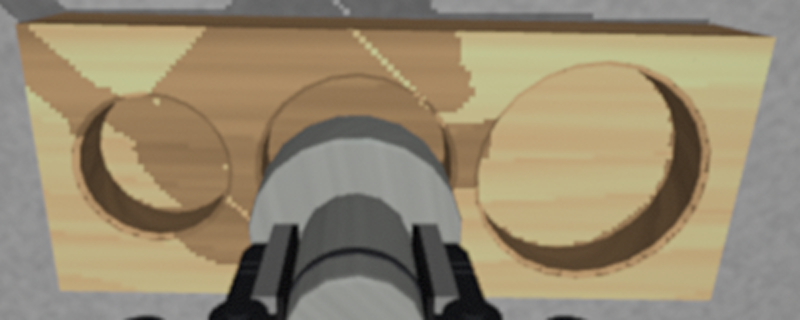

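The centre is about (520,−430) and the TCP is at (519.2,−430.6), so it is aligned. Lowering.

Call:
play_rows([
  [0,-0.0003,0.01,0,0,0,0],
  [0,-0.0003,0.02,0,0,0,0],
  [0,-0.0003,0.028,0,0,0,0],
  [0,-0.0003,0.035,0,0,0,0],
  [0,-0.0003,0.039,0,0,0,0],
])

```text
t: 22.98
ee_pos: [518.9, -430.0, 51.5]
orientation: [[1.0, 0.0, -0.0], [0.0, -1.0, 0.001], [-0.0, -0.001, -1.0]]
contact_force: [0.7, 0.5, -2.5]
opening: 30.9
```

Call:
play_rows([
  [0,0,0.001,0,0,0,0],
  [0,0,0.002,0,0,0,0],
  [0,0,0.003,0,0,0,0],
  [0,0,0.004,0,0,0,0],
  [0,0,0.004,0,0,0,0],
])

```text
t: 23.6
ee_pos: [519.0, -430.2, 48.3]
orientation: [[1.0, -0.0, 0.0], [-0.0, -1.0, 0.0], [0.0, -0.0, -1.0]]
contact_force: [-0.7, 0.3, -4.2]
opening: 31.0
```

Still hanging freely with no side force. I'll lower the last few millimetres until it touches the floor.

Call:
play_rows([
  [0,0,0.0005,0,0,0,0],
  [0,0,0.001,0,0,0,0],
  [0,0,0.0015,0,0,0,0],
  [0,0,0.002,0,0,0,0],
  [0,0,0.002,0,0,0,0],
])

```text
t: 24.22
ee_pos: [519.1, -430.2, 47.2]
orientation: [[1.0, 0.0, 0.0], [0.0, -1.0, -0.0], [0.0, 0.0, -1.0]]
contact_force: [-1.7, 2.0, 5.0]
opening: 30.6
```

The force went from −4 N to +5 N, so it is on the floor. Releasing and rising straight up.

Call:
play_rows([
  [0,0,0,0,0,0,0.05],
  [0,0,0,0,0,0,0.08],
  [0,0,0,0,0,0,0.085],
  [0,0,0,0,0,0,0.085],
  [0,0,0,0,0,0,0.085],
])

```text
t: 24.85
ee_pos: [519.1, -430.2, 46.1]
orientation: [[1.0, 0.0, 0.0], [0.0, -1.0, -0.0], [0.0, 0.0, -1.0]]
contact_force: [-0.2, -1.1, 0.6]
opening: 84.9
```

Call:
play_rows([
  [0,0,-0.02,0,0,0,0.085],
  [0,0,-0.05,0,0,0,0.085],
  [0,0,-0.1,0,0,0,0.085],
  [0,0,-0.15,0,0,0,0.085],
  [0,0.02,-0.2,0,0,0,0.085],
])

```text
t: 25.48
ee_pos: [519.1, -449.0, 248.2]
orientation: [[1.0, 0.001, 0.0], [0.001, -1.0, 0.001], [0.0, -0.001, -1.0]]
contact_force: [1.2, -0.7, 0.1]
opening: 84.7
```

Call:
play_rows([
  [0,0.03,-0.03,0,0,0,0.085],
  [0,0.03,-0.05,0,0,0,0.085],
  [0,0.03,-0.05,0,0,0,0.085],
  [0,0.03,-0.05,0,0,0,0.085],
  [0,0.03,-0.05,0,0,0,0.085],
])

```text
t: 26.1
ee_pos: [518.8, -479.4, 294.7]
orientation: [[1.0, 0.0, -0.002], [0.0, -1.0, 0.002], [-0.002, -0.002, -1.0]]
contact_force: [0.0, -0.1, 0.1]
opening: 84.9
```

```bash
python3 - <<'E'
from h import *
snap("wrist","w13"); s=manip.read_state(); print(s['t'],s['ee_pos'],s['contact_force'],s['opening']);zoom("w13",0,0,512,384,1.5,"w13z")
snap("scene","c13"); zoom("c13",80,140,280,290,4,"c13z"); snap("side","s13"); zoom("s13",190,110,400,350,2.5,"s13z")
E
```

```text
26.15 [ 518.8384508  -479.45907812  294.91661261] [-0.30614504  0.65465264  0.7501593 ] 85.00252438806693
```

View pics/w13z.png

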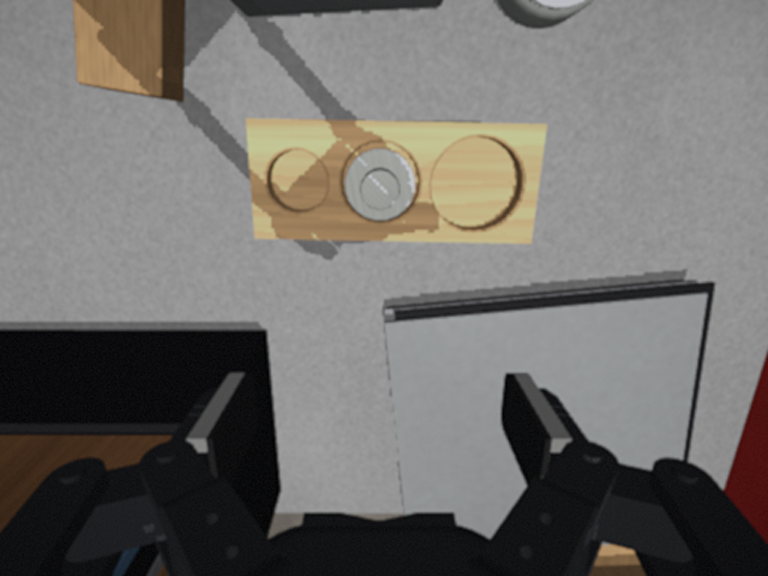

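View pics/c13z.png

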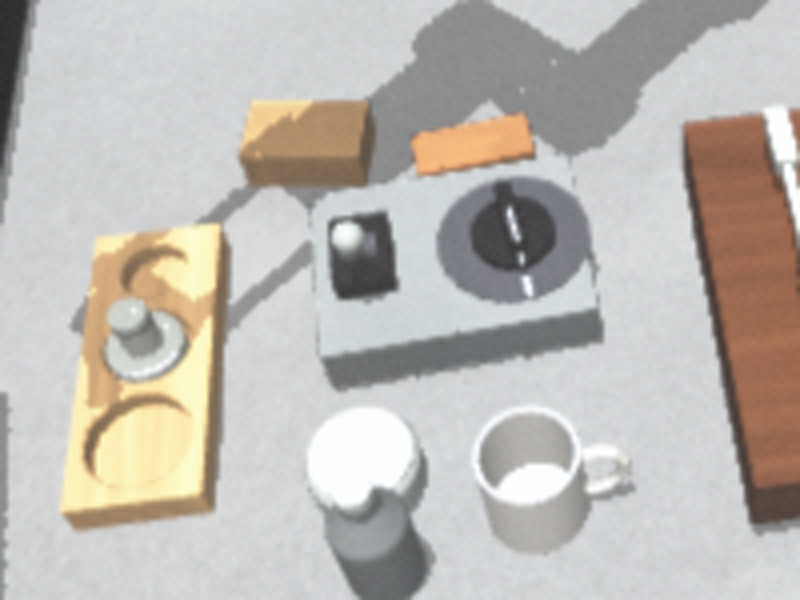

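View pics/s13z.png

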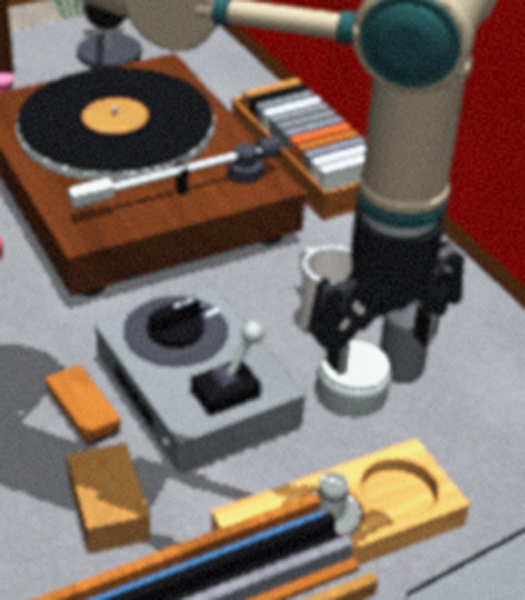

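The weight stands in the middle hole at (380,185), with rim visible all round. I'll check its centring, its height and the lever.

```bash
python3 - <<'E'
from h import *
m,im=load("w13")
zoom("w13",210,80,300,165,7,"pl")
S,_=load("c13"); Q,_=load("s13")
print("ball",onz(S,80+347/4,140+236/4,143.5),tri(S,(80+347/4,140+236/4),Q,(190+253/2.5,110+331/2.5)))
print("grip top",tri(S,(80+131/4,140+310/4),m,(379.5/1.5,188/1.5)), "exp z 83")
E
```

```text
ball [ 520.14982603 -242.77978282] [ 522.09269773 -242.91236358  145.26658907]
grip top [ 518.90809025 -428.73552316   80.64017015] exp z 83
```

View pics/pl.png

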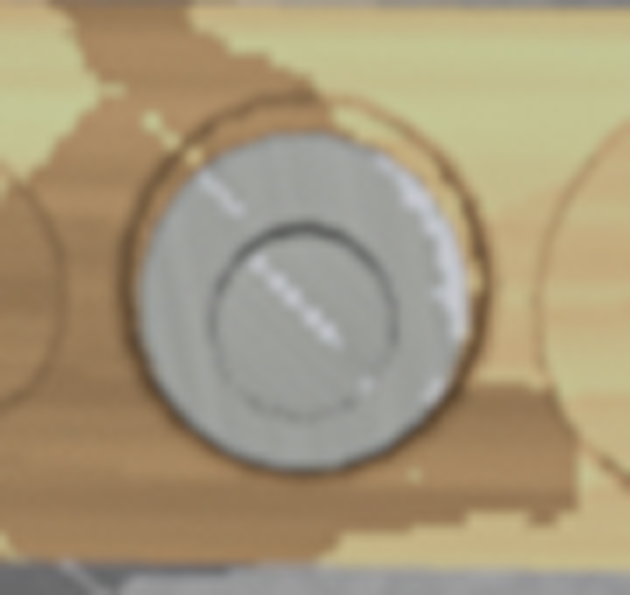

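```bash
python3 - <<'E'
from h import *
S,_=load("c13"); Q,_=load("s13"); m,_=load("w13"); s2,_=load("s2")
print("ball before",tri(S,(165.2,183.6),s2,(200+291/4,200+195/4)))
for z in(140,143.5): print(onz(s2,200+291/4,200+195/4,z),onz(Q,190+253/2.5,110+331/2.5,z))
o=lambda x,y,z:onz(m,(x+.5)/7-.5+210,(y+.5)/7-.5+80,z)
print("base",o(303,303,38),"L R T B rim",o(120,283,35),o(490,283,35),o(305,92,35),o(305,476,35))
E
```

```text
ball before [ 461.18127853 -246.35251106  147.38015384]
[ 465.19309356 -240.0935763 ] [ 525.34501523 -238.53577806]
[ 463.45548791 -243.4757363 ] [ 523.38130234 -241.92379373]
base [ 519.4662543  -431.24831567] L R T B rim [ 483.96836695 -427.76223223] [ 555.71694782 -427.66923039] [ 519.77156249 -392.73194536] [ 519.93088851 -465.19731282]
```

The scene and side views put the ball's travel at only 60–63 mm, while full travel is about 67. I'll take a sharper wrist view of the console before handing in.

Call:
play_rows([
  [-0.005,-0.05,0,0,0,0,0.085],
  [-0.01,-0.11,0,0,0,0,0.085],
  [-0.018,-0.17,0,0,0,0,0.085],
  [-0.024,-0.23,0,0,0,0,0.085],
  [-0.028,-0.28,0.0,0,0,0,0.085],
])

```text
t: 26.88
ee_pos: [490.4, -197.7, 296.3]
orientation: [[1.0, 0.0, 0.0], [0.0, -1.0, 0.0], [0.0, -0.0, -1.0]]
contact_force: [0.6, 0.5, 0.7]
opening: 85.2
```

Call:
play_rows([
  [0,-0.029,0.02,0,0,0,0.085],
  [0,-0.029,0.034,0,0,0,0.085],
  [0,-0.029,0.034,0,0,0,0.085],
  [0,-0.029,0.034,0,0,0,0.085],
  [0,-0.029,0.034,0,0,0,0.085],
])

```text
t: 27.5
ee_pos: [491.5, -172.4, 262.7]
orientation: [[1.0, -0.001, 0.001], [-0.001, -1.0, -0.001], [0.001, 0.001, -1.0]]
contact_force: [0.2, 0.5, 0.9]
opening: 84.7
```

```bash
python3 - <<'E'
from h import *
snap("wrist","w14"); zoom("w14",0,0,512,384,1.5,"w14z"); s=manip.read_state(); print(s['t'],s['ee_pos'])
E
```

```text
27.55 [ 491.43915287 -172.15791719  262.65223129]
```

View pics/w14z.png

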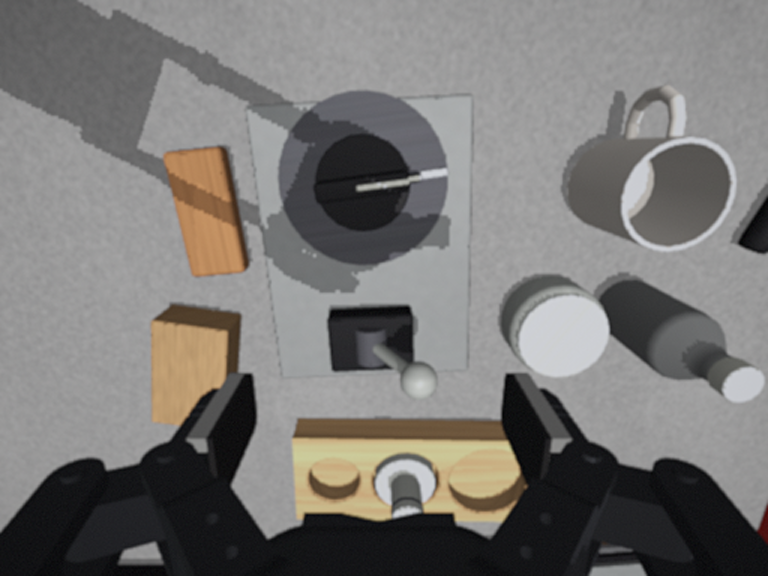

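```bash
python3 - <<'E'
from h import *
a,_=load("w1"); b,_=load("w14")
p=onz(a,331/1.5,389.5/1.5,143.5); q=onz(b,419/1.5,380/1.5,143.5); h=onz(b,371/1.5,345/1.5,82); print(p,q,q-p,h)
d=np.linalg.norm(q-p); print(d, 0.5+np.arcsin((d-33.6)/70))
E
```

```text
[ 458.06929674 -248.934769  ] [ 519.86868278 -244.21909496] [61.79938605  4.71567404] [ 485.946742   -247.56197949]
61.97904240364593 0.9174326484344841
```

The ball ends 32.5 mm past the hinge line at x≈487.4, which gives about 0.98 rad. It simply started at about 0.07 rad, so the shorter travel fits. The pointer still lines up, and nothing is touching the gripper.

```bash
python3 -c "
from workcell import manip
s=manip.read_state();print(s['t'],s['contact_force']);print(manip.sign_off())"
```

```text
27.55 [ 0.57893509 -1.34065085  0.63902298]
the job is handed in; nothing more can be done
None
```

I carried out all four steps in order and handed the job in at 27.6 s. The sign-off gives no verdict, so these are my own last checks:

- **Knob:** the pointer measured 6.5–6.7° against the mark's 6.5–7.3°. The last picture still shows the two in line.
- **Lever:** I pushed it until it met its stop at about 17 N. The ball travelled only about 62 mm, against about 67 mm for a full swing. That gives 0.92 rad if the lever started exactly at 0. Measured from the hinge line it ended at about 0.98 rad, having started at about 0.07. Both figures are above the 0.85 limit.
- **Tone arm:** I pushed it slowly to its stop (8.6 N) and backed off. Its slope then matched the plinth edge at −0.5°.
- **Weight:** I lowered it to the floor of the middle hole, where the vertical force changed from −4 N to +5 N, then released it. It stands upright:
  - **Centring:** about 2 mm from the hole's centre, within the 6 mm limit.
  - **Height:** the grip's top measured 81 mm, where 83 mm was expected; that is within measuring error.
- **Bystanders:** those near the console and rack look unmoved in the last pictures. I did not measure any of them. The gripper was clear of everything at hand-in.

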